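Lay out wax slabs on the carving boards

TASK

Set up the three carving boards on the goldsmith's bench: take the steel weight off the stack of wax slabs and park it on the black rubber pad, put whatever is lying on the boards (doming block, tin, ring clamp) into the tidy tray, and then lay one slab from the top of the stack on each board, flat, in the middle and lengthwise along the board. Leave the two lowest slabs lying on their cork mat and, once all three boards are laid, put the weight back squarely on top of them; leave the other tools on the bench alone.

Things in the scene. Friction and masses are not known exactly. Their poses are not given: they have to be found in the camera images.
- stack_base: thin cork mat on the bench on which the wax slabs are stacked; fixed; 70 (x) x 110 (y) x 6 mm high; origin at the centre of its underside, on the bench; z up. Where it lies on the bench differs from start to start.
- weight_grip (a point): steel flattening weight, about 0.45 kg: a bright steel block 42 (x) x 64 (y) x 22 mm high with a dark wooden handle bar standing on it, 14 mm thick (x), 50 mm long (y), 24 mm high. The point is the centre of the handle bar, 34 mm above the weight's underside and 12 mm below its top; y runs along the bar, z up. At the start it stands on the stack of slabs. Pinch the bar across its 14 mm.
- pad_top (a point): black rubber pad, fixed, flat on the bench, 120 (x) x 130 (y) x 4 mm high, the place to park the weight; the point is the centre of its top face.
- tray_floor (a point): low open wooden tidy tray with a blue felt floor, fixed, 150 (x) x 260 (y) mm outside, walls 5 mm thick and 14 mm high above the bench; the point is the centre of its inner floor, 5 mm above the bench; x across, y along the tray, z up.
- doming_block_mid (a point): brass doming block, 40 x 40 x 30 mm high, about 0.3 kg, dark round dimples on top; the point is its centre, 15 mm above its underside; sides along its x and y. May be absent (None).
- tin_mid (a point): small round aluminium tin with a red lid, 44 mm diameter, 32 mm high, 0.07 kg; the point is its centre, 16 mm above its underside. May be absent (None).
- ring_clamp_mid (a point): wooden ring clamp lying flat, 28 (x) x 95 (y) x 30 mm high, 0.08 kg, with a steel band and brown leather jaws; the point is its centre, 15 mm above its underside; y along its length. May be absent (None).
- board1_top (a point): brown wooden carving board 1 of 3 (all alike), fixed, 90 (x) x 120 (y) x 8 mm high; the point is the centre of its top face; y along its long side, z up. Where it lies differs from start to start; a doming block, tin or ring clamp may lie on it at the start.
- board2_top (a point): brown wooden carving board 2 of 3 (all alike), fixed, 90 (x) x 120 (y) x 8 mm high; the point is the centre of its top face; y along its long side, z up. Where it lies differs from start to start; a doming block, tin or ring clamp may lie on it at the start.
- board3_top (a point): brown wooden carving board 3 of 3 (all alike), fixed, 90 (x) x 120 (y) x 8 mm high; the point is the centre of its top face; y along its long side, z up. Where it lies differs from start to start; a doming block, tin or ring clamp may lie on it at the start.
- slab1_mid (a point): green carving-wax slab 1 of 5, 44 (x) x 84 (y) x 9 mm thick, 32 g; the point is its centre, half-way up (4.5 mm above its underside); y along its long side, z up. The five lie loose on one another on the cork mat at the start, slab 1 lowest and slab 5 on top, their edges within a few mm of one another.
- slab2_mid (a point): green carving-wax slab 2 of 5, 44 (x) x 84 (y) x 9 mm thick, 32 g; the point is its centre, half-way up (4.5 mm above its underside); y along its long side, z up. The five lie loose on one another on the cork mat at the start, slab 1 lowest and slab 5 on top, their edges within a few mm of one another.
- slab3_mid (a point): green carving-wax slab 3 of 5, 44 (x) x 84 (y) x 9 mm thick, 32 g; the point is its centre, half-way up (4.5 mm above its underside); y along its long side, z up. The five lie loose on one another on the cork mat at the start, slab 1 lowest and slab 5 on top, their edges within a few mm of one another.
- slab4_mid (a point): green carving-wax slab 4 of 5, 44 (x) x 84 (y) x 9 mm thick, 32 g; the point is its centre, half-way up (4.5 mm above its underside); y along its long side, z up. The five lie loose on one another on the cork mat at the start, slab 1 lowest and slab 5 on top, their edges within a few mm of one another.
- slab5_mid (a point): green carving-wax slab 5 of 5, 44 (x) x 84 (y) x 9 mm thick, 32 g; the point is its centre, half-way up (4.5 mm above its underside); y along its long side, z up. The five lie loose on one another on the cork mat at the start, slab 1 lowest and slab 5 on top, their edges within a few mm of one another.
- pliers_red: pliers with red handles, 150 mm long, a bystander; origin on its underside.
- pliers_green: pliers with green handles, 150 mm long, a bystander; origin on its underside.
- screwdriver: screwdriver, 180 mm long, a bystander; origin on its underside.
- flux: small amber glass jar, 40 mm diameter, 60 mm high, a bystander; origin on its underside.
- tape_roll: yellow roll of tape, 56 mm diameter, 18 mm high, a bystander; origin on its underside.
- hammer: hammer, 240 mm long, a bystander; origin on its underside.
There are look-alikes about, which are no part of the job. Of the things like the part that bears pad_top, leave any that is pink; of the rest the smaller one is meant.

How it is judged:
By the outcome, as a careful person would: the job done as asked, in the order asked, and still so for the second after the job is handed in, with the robot touching nothing.
Of doming_block, tin, ring_clamp only 1 to 3 are there at a start; the rules pass over those that are not, and their reading is None.
At some moment in a run one of doming_block, tin, ring_clamp may be knocked a few centimetres aside while the robot is not near it.
It also fails if it takes over 210 s, if anything falls off the work surface, if the arm or the gripper's body presses on something with over 40 N, if the wrist force passes 120 N, or if a joint passes its speed limit or range.

ROBOT

A 6-joint arm with a two-finger parallel gripper is mounted at the origin on the work surface. World frame = base frame: x ahead of the robot, y to its left, z up, the work surface at z = 0. Lengths are in mm, angles in rad, forces in N, time in s.
With the tool pointing down it reaches from about 275 to 1000 mm from the base axis. Payload 8.4 kg.
Tool frame: the origin (TCP) lies at the very end of the fingers, on their centre line; the grasp point (between the pads) lies 19 mm behind it; z points along the fingers, x is the direction in which the jaws open and shut, and the axes are right-handed (so a half turn about z gives the same grasp; the last joint's range is limited). The gripper opens to 85 mm and grips with 20 to 120 N. Pads are 22 mm wide; open, the fingers measure 114 mm over their backs; the gripper's body (76 mm by 85 mm) begins 54 mm behind the grasp point. The pads swing forward as they close: fully open they stand 13 mm farther back than shut.
Start: joints at [-1.21, 0.353, 1.633, -0, 1.155, -0.002], TCP at [221.807, -584.319, 191.981] pointing down, gripper open.
Joint ranges: [-2.63, 2.63], [-0.92, 2.1], [0.06, 2.66], [-1.3, 4.44], [0, 2.69], [-3.02, 3.02]. Speed limits (rad/s): [2.22, 2.22, 2.79, 3.14, 3.14, 3.14].

INTERFACE

Orientations are given as [roll, pitch, yaw] about the fixed x, y, z axes, in that order (R = Rz(yaw) Ry(pitch) Rx(roll)).
In Python, from rig import r gives the robot as it stands. The module is installed in compiled form; this text tells all that it offers.
- The arm moves only by the tool apply_moves, never from a script. Its argument "targets" is a list that holds one entry, the list of rows, each a list of 7 numbers: the gripper's target within -1 to 1 (fully open at 1, half-way at 0, shut at -1), then the shift along the tool's x, y, z in cm, then the turn, a rotation vector about the tool's x, y, z in degrees. A call has 1 to 8 rows; each row is the pose to reach, as a shift and turn from the pose measured when the call began, along the tool's axes at that moment; what a row does not reach only later rows make up. A row lasts 1/10 s, in which the tool goes at most 50 mm and 8.59 degrees, less where a joint would pass 70% of its speed; a pose out of reach is approached as far as the arm can. A call with a gripper value outside its range is refused whole. The fingers move at their own pace and stop on an object; "newtons" is the grip in N (left out, the last holds). Time passes only in rows, so rows that repeat a pose let the fingers close. It gives the time, the measured TCP pose, the force and the opening at its end, in the units of the state.
- r.sense(): the state, without advancing time (a new reading comes with each control period).
- r.grab_frame(name): name is "scene" or "side" or "wrist"; returns a dict with "pixels" (384x512x3 uint8, red, green, blue), "fov_y" (degrees; the focal length in pixels is half the picture's height over the tangent of half this angle, whatever the lens; pixels are square), "cx", "cy" (the principal point, pixels), "D" ([k1, k2, p1, p2, k3] as OpenCV has them; the pictures are not rectified), "R" (3x3) and "t" (3): a world point X has camera coordinates R X + t; the wrist camera has in their place "mount" (4x4, takes a point from camera to tool coordinates, whose origin is the TCP and whose axes are the tool frame's). Camera axes: x right, y down, z forward; pixel columns grow to the right and rows downward; lengths in mm; the calibration is good to about 2 mm. A picture is of the moment at which its call begins: read the wrist's pose just before it. There is no depth.
- r.sign_off(): hands the job in, once; it reports no verdict.
The state is a dict: "clock": time; "qpos": joint angles; "qvel": joint speeds; "joint_efforts": joint torques, N m; "eef_pos": TCP position; "tcp_rot": TCP orientation; "contact_force": force on the tool from outside, world axes, zero at the start; "wrist_torque": the same for the moment, N m; "opening": opening from 0.0 (shut) to 1.0 (fully open).
Only numpy, scipy, OpenCV 4.12 (cv2) and the standard library are available. Lean on these libraries where they do the work, as an engineer would, in place of code of your own. Each camera call takes 0.05 s, during which the arm holds its last target. There are 200 camera calls.

## Working session

There is one attempt and no reset: what is moved stays moved. The work goes in short steps, Python scripts to look and compute and a tool call to move; the robot and the scene stay as the last step left them, time stands still between calls to the robot, and variables do not carry over. Pictures are saved under pics/ and viewed, about 12 in all and at most 16, crops included, and the job is handed in when it is done.

Besides the shell and the picture viewer there is one more tool, called after "Request:" in YAML: its name, and indented under it one key for each argument. apply_moves: Moves the arm, as the interface text tells. Its arguments: {"type":"object","properties":{"targets":{"type":"array"},"newtons":{"type":"number"}},"required":["targets"]}

```bash
mkdir -p pics; cat > h.py <<'E'
import numpy as np, cv2
from rig import r
from scipy.spatial.transform import Rotation as Ro
def grab(name,save=None):
    s=r.sense(); f=r.grab_frame(name)
    f['f']=f['pixels'].shape[0]/2/np.tan(np.radians(f['fov_y'])/2)
    f['K']=np.array([[f['f'],0,f['cx']],[0,f['f'],f['cy']],[0,0,1.]])
    if 'mount' in f:
        T=np.eye(4);T[:3,:3]=Ro.from_euler('xyz',s['tcp_rot']).as_matrix();T[:3,3]=s['eef_pos']
        W=T@np.array(f['mount']); f['R']=W[:3,:3].T; f['t']=-f['R']@W[:3,3]
    f['R']=np.array(f['R']);f['t']=np.array(f['t']);f['D']=np.array(f['D'],float)
    if save: cv2.imwrite('pics/'+save,f['pixels'][:,:,::-1])
    return f
def rays(f,px):
    u=cv2.undistortPoints(np.array(px,float).reshape(-1,1,2),f['K'],f['D']).reshape(-1,2)
    d=np.c_[u,np.ones(len(u))]@f['R']; return -f['R'].T@f['t'],d
def onz(f,px,z):
    c,d=rays(f,px); return c+d*((z-c[2])/d[:,2])[:,None]
def tri(f1,p1,f2,p2):
    (a,d),(b,e)=rays(f1,[p1]),rays(f2,[p2]); d=d[0]/np.linalg.norm(d[0]);e=e[0]/np.linalg.norm(e[0])
    k=np.linalg.lstsq(np.c_[d,-e],b-a,rcond=None)[0]; P,Q=a+k[0]*d,b+k[1]*e
    return (P+Q)/2,np.linalg.norm(P-Q)
def proj(f,X):
    return cv2.projectPoints(np.array(X,float).reshape(-1,1,3),cv2.Rodrigues(f['R'])[0],f['t'],f['K'],f['D'])[0].reshape(-1,2)
E
python3 - <<'E'
from h import *
print(r.sense())
for n in ('scene','side'):
    f=grab(n); print(n,f['f'],-f['R'].T@f['t'],f['D'])
    cv2.imwrite(f'pics/{n}0.png',cv2.resize(f['pixels'][:,:,::-1],(800,600),interpolation=cv2.INTER_CUBIC))
    cv2.imwrite(f'pics/{n}0_raw.png',f['pixels'][:,:,::-1])
f=grab('wrist');print(f['mount'])
E
```

```text
{'clock': 0.0, 'qpos': array([-1.21042235e+00,  3.53630578e-01,  1.63416127e+00, -2.89741586e-05,
        1.15516750e+00, -2.41135606e-03]), 'qvel': array([ 0.00071906, -0.0002773 , -0.00091865, -0.00118295,  0.00022682,
        0.00087903]), 'joint_efforts': array([-2.65359180e-03, -6.05263066e+01, -3.42067373e+01, -2.04922758e-04,
        9.26762063e-03, -5.06014175e-06]), 'eef_pos': array([ 221.59542883, -583.82654404,  191.26106864]), 'tcp_rot': array([ 3.14156946e+00,  1.36675352e-03, -1.20799929e+00]), 'contact_force': array([-0.16001368, -0.00284019,  0.54221181]), 'wrist_torque': array([-0.00464703,  0.02579412,  0.04166461]), 'opening': 1.0017340528678493}
scene 436.6241214992527 [1405.00950784   66.08521374 1002.5665627 ] [-0.14256817  0.          0.          0.          0.        ]
side 367.3574182142621 [248.87264572 909.74857625 923.31842829] [-0.09502478  0.          0.          0.          0.        ]
[[ 9.99999736e-01 -6.41682850e-04 -3.41628319e-04 -1.11298211e+00]
 [ 7.09981374e-04  9.63048985e-01  2.69325359e-01 -6.81161133e+01]
 [ 1.56183342e-04 -2.69325530e-01  9.63049186e-01 -1.81840916e+02]
 [ 0.00000000e+00  0.00000000e+00  0.00000000e+00  1.00000000e+00]]
```

View pics/scene0.png

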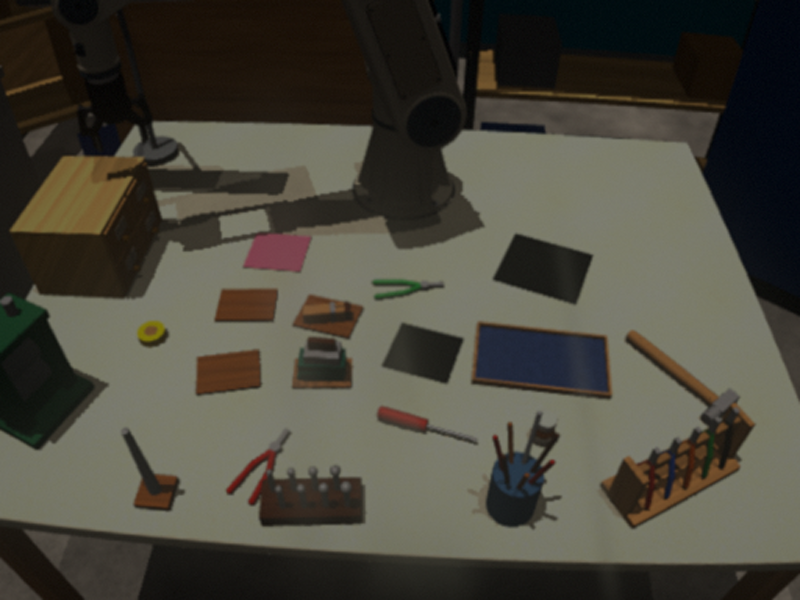

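View pics/side0.png

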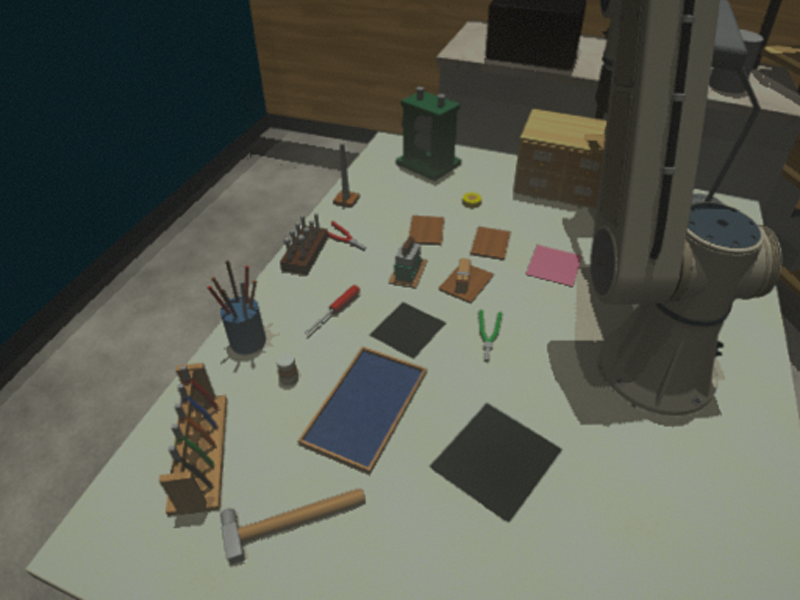

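Scene shows (800×600 px) boards at (247,305), (228,372) and (328,315), the last carrying the ring clamp; stack with weight at (322,360); small black pad at (423,352); tray at (541,358). The bigger black pad and the pink one are decoys. I see no doming block or tin on the boards.

```bash
cat > m0.py <<'E'
from h import *
A=grab('scene');B=grab('side')
def cont(f,p,tol=14,md=150):
    # flood region around seed in raw px
    im=cv2.GaussianBlur(f['pixels'],(3,3),0).copy(); m=np.zeros((386,514),np.uint8)
    cv2.floodFill(im,m,(int(p[0]),int(p[1])),0,(tol,)*3,(tol,)*3,4|cv2.FLOODFILL_MASK_ONLY|cv2.FLOODFILL_FIXED_RANGE|(255<<8))
    m=m[1:-1,1:-1]; c=max(cv2.findContours(m,cv2.RETR_EXTERNAL,cv2.CHAIN_APPROX_NONE)[0],key=cv2.contourArea)
    return c
def rect(f,c,z):
    P=onz(f,c.reshape(-1,2),z)[:,:2].astype(np.float32)
    (x,y),(w,h),a=cv2.minAreaRect(P)
    if w>h: w,h,a=h,w,a-90   # a = direction of short side (x)
    return np.round([x,y,w,h,(a+90)%180-90],1)
S=.64
for n,a,b,z in [('bA',(247,305),(427,230),8),('bB',(228,372),(491,243),8),('pad',(423,352),(408,330),4),('tray',(541,358),(365,405),5)]:
    if n=='bA': b=(491,243)
    if n=='bB': b=(427,230)
    ca=cont(A,np.array(a)*S,25);cb=cont(B,np.array(b)*S,25)
    ra,rb=rect(A,ca,z),rect(B,cb,z)
    ma,mb=[np.mean(cv2.boxPoints(cv2.minAreaRect(c)),0) for c in(ca,cb)]
    X,e=tri(A,proj(A,[ra[0],ra[1],z])[0],B,proj(B,[rb[0],rb[1],z])[0])
    print(n,ra,rb,'tri',X.round(1),round(e,1))
# hand-picked pixels: clamp, weight handle top centre, board C centre
for n,a,b in [('clamp',(328,310),(464,270)),('handle',(323,342),(408,242)),('jar',(545,425),(287,362))]:
    X,e=tri(A,np.array(a)*S,B,np.array(b)*S);print(n,X.round(0),round(e,1))
for n,f,x0,y0,x1,y1 in [('a',A,110,130,330,260),('b',B,170,130,360,240)]:
    cv2.imwrite(f'pics/crop_{n}.png',cv2.convertScaleAbs(cv2.resize(f['pixels'][y0:y1,x0:x1,::-1],None,fx=3.5,fy=3.5,interpolation=cv2.INTER_CUBIC),alpha=2))
E
python3 m0.py
python3 - <<'E'
import cv2,numpy as np
a=cv2.imread('pics/crop_a.png');b=cv2.imread('pics/crop_b.png');print(a.shape,b.shape)
w=max(a.shape[1],b.shape[1]);p=lambda i:cv2.copyMakeBorder(i,0,0,0,w-i.shape[1],0)
o=np.vstack([p(a),p(b)]);o=cv2.resize(o,None,fx=.71,fy=.71);print(o.shape);cv2.imwrite('pics/crop.png',o)
E
```

```text
bA [ 438.8 -299.    90.8  117.4    3.8] [ 436.4 -293.3   84.8  121.5    4.4] tri [ 436.7 -299.3    4.6] 2.2
bB [ 616.6 -296.1   91.2  117.    13.6] [ 613.  -291.8   86.5  121.4   11.7] tri [ 614.3 -297.     4.5] 0.9
pad [539.8  70.1 116.4 124.6 -15.6] [539.5  70.8 113.7 124.3 -15. ] tri [539.6  70.2   3.6] 0.3
tray [539.2 299.  137.4 248.6  -5.2] [551.5 292.1 137.  243.9  -5. ] tri [548.  297.5  14.3] 1.8
clamp [ 466. -125.   35.] 7.0
handle [ 604. -112.   94.] 6.2
jar [726. 280.  45.] 6.8
(455, 770, 3) (385, 665, 3)
(596, 547, 3)
```

View pics/crop.png

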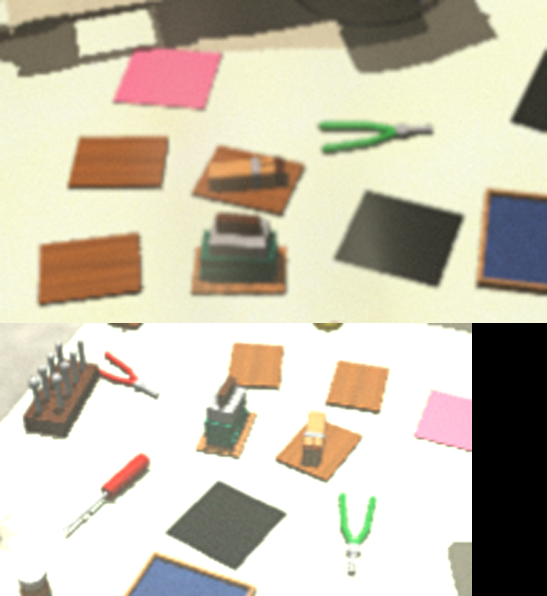

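Confirmed: clamp only, on board C near (466,-125), stack near (604,-112), handle top ≈94–97 as expected. Move to a look-down pose above the area.

```bash
cat >> h.py <<'E'
def go(x,y,z,yawdeg):
    "relative move (cm, deg about tool z) from present pose to a straight-down TCP target"
    s=r.sense(); R0=Ro.from_euler('xyz',s['tcp_rot']); R1=Ro.from_euler('xyz',[np.pi,0,np.radians(yawdeg)])
    d=R0.inv().apply(np.array([x,y,z])-s['eef_pos'])/10; w=np.degrees((R0.inv()*R1).as_rotvec())
    print('move',d.round(2),w.round(1),'from',np.round(s['eef_pos'],1),np.degrees(s['tcp_rot']).round(1),'open',round(s['opening'],2))
E
python3 -c "
from h import *
go(540,-160,300,0)
f=r.grab_frame('wrist');print(f['fov_y'],f['cx'],f['cy'],f['D'])"
```

```text
move [-28.36 -44.81 -10.82] [ -0.    0.  -69.2] from [ 221.7 -584.1  191.7] [180.    0.  -69.2] open 1.0
71.40474894390186 255.02290592001432 187.44841658726617 [-0.00024489  0.          0.          0.          0.        ]
```

Request:
apply_moves:
  targets:
    - [[1,0,0,-8,0,0,0],[1,-5,-5,-10.8,0,0,-8],[1,-9,-11,-10.8,0,0,-16],[1,-13,-17,-10.8,0,0,-24],[1,-17,-23,-10.8,0,0,-32],[1,-21,-29,-10.8,0,0,-40],[1,-24.5,-35,-10.8,0,0,-48],[1,-26,-39,-10.8,0,0,-56]]

```text
clock: 1.1
eef_pos: [410.4, -304.0, 298.1]
tcp_rot: [-3.142, -0.0, -0.225]
contact_force: [-0.0, 0.0, 0.8]
opening: 1.001
```

```bash
python3 -c "
from h import *
go(540,-160,300,0)"
```

```text
move [  9.42 -16.93  -0.19] [ -0.   -0.  -12.9] from [ 410.4 -304.   298.1] [-180.    -0.   -12.9] open 1.0
```

Request:
apply_moves:
  targets:
    - [[1,5,-8,-0.2,0,0,-7],[1,9.4,-16.9,-0.2,0,0,-12.9],[1,9.4,-16.9,-0.2,0,0,-12.9],[1,9.4,-16.9,-0.2,0,0,-12.9],[1,9.4,-16.9,-0.2,0,0,-12.9],[1,9.4,-16.9,-0.2,0,0,-12.9]]

```text
clock: 1.7
eef_pos: [540.0, -159.4, 299.8]
tcp_rot: [3.142, 0.0, 0.002]
contact_force: [0.2, -1.1, 0.3]
opening: 0.999
```

```bash
python3 - <<'E'
from h import *
f=grab('wrist')
im=cv2.convertScaleAbs(f['pixels'][:,:,::-1],alpha=1.6)
cv2.imwrite('pics/w1.png',cv2.resize(im,(800,600),interpolation=cv2.INTER_CUBIC))
s=r.sense();np.savez('w1.npz',**{k:f[k] for k in('pixels','K','D','R','t')})
print(s['eef_pos'],s['tcp_rot'],proj(f,[[604,-112,97],[466,-125,38],[439,-297,8],[615,-295,8]])*800/512)
E
```

```text
[ 539.39538851 -160.27303695  299.86102381] [3.14137510e+00 4.34569967e-04 8.46583849e-04] [[470.39382605 201.50072762]
 [328.55901534 210.69808244]
 [316.59492247 351.26813483]
 [460.22465541 350.04224147]]
```

View pics/w1.png

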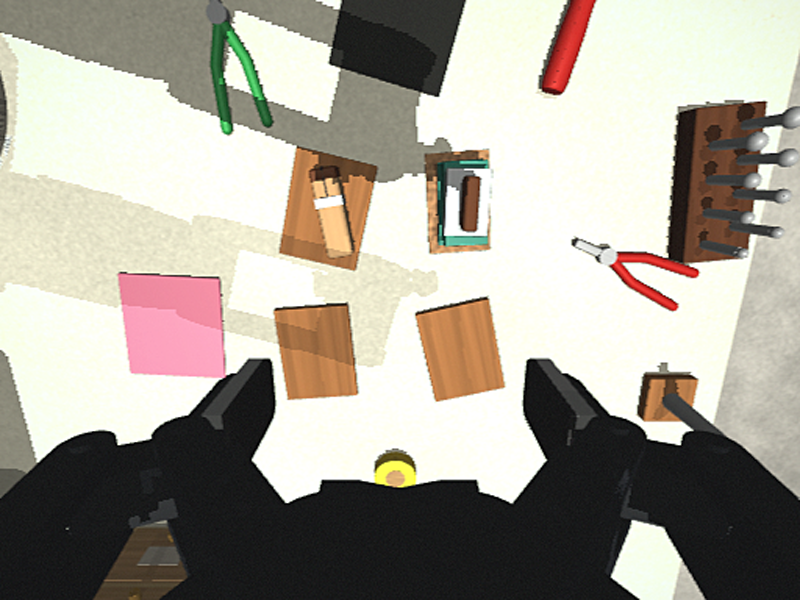

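Wrist picture (800×600): handle (470,204), clamp (332,212) on board C (328,208), boards A (316,350) and B (460,350), stack on its mat at (458,202); predictions from the fixed cameras agree within a few pixels.

```bash
cat > m1.py <<'E'
from h import *
from m0 import rect
E
sed -i 's/^A=grab/if __name__=="__main__": A=grab/; s/^S=/if __name__!="__main__": raise SystemExit\nS=/' m0.py
# simpler: put rect in helpers
cat >> h.py <<'E'
def rect(f,c,z):
    "short/long-side rectangle on plane z: x,y,short,long,yaw(deg) of short side"
    P=onz(f,c.reshape(-1,2),z)[:,:2].astype(np.float32)
    (x,y),(w,h),a=cv2.minAreaRect(P)
    if w>h: w,h,a=h,w,a-90
    return np.round([x,y,w,h,(a+90)%180-90],1)
def blobs(f,m,box,n=3):
    x0,y0,x1,y1=box; k=np.zeros_like(m);k[y0:y1,x0:x1]=m[y0:y1,x0:x1]
    return sorted(cv2.findContours(k,cv2.RETR_EXTERNAL,cv2.CHAIN_APPROX_NONE)[0],key=cv2.contourArea)[::-1][:n]
E
rm m1.py m0.py
python3 - <<'E'
from h import *
f=dict(np.load('w1.npz')); hsv=cv2.cvtColor(f['pixels'],cv2.COLOR_RGB2HSV)
p=lambda x,y:print((x,y),hsv[int(y*.64),int(x*.64)])
for q in [(470,204),(316,330),(460,350),(290,240),(332,230),(330,172),(330,202),(452,180),(480,180),(442,220),(434,180),(350,260),(490,200),(262,345)]: p(*q)
E
```

```text
(470, 204) [ 10 144  83]
(316, 330) [ 14 149 106]
(460, 350) [ 14 149 113]
(290, 240) [ 13 148  98]
(332, 230) [ 17 115 160]
(330, 172) [  9 119  45]
(330, 202) [ 72   8 166]
(452, 180) [30  3 78]
(480, 180) [23 10 99]
(442, 220) [ 83 170  33]
(434, 180) [ 14 123 116]
(350, 260) [ 13 151 103]
(490, 200) [ 68  12 169]
(262, 345) [ 43  27 168]
```

```bash
python3 - <<'E'
from h import *
f=dict(np.load('w1.npz')); hsv=cv2.cvtColor(f['pixels'],cv2.COLOR_RGB2HSV)
H,S,V=[hsv[...,i].astype(int) for i in range(3)]
wood=((H<19)&(S>85)).astype(np.uint8)*255
for n,box,z in [('A',(165,185,235,262),8),('B',(258,185,330,262),8),('C+clamp',(170,85,246,178),8),('mat',(268,90,318,168),6),('handle',(292,108,309,152),97)]:
    m=wood
    for c in blobs(f,m,box,2):print(n,z,rect(f,c,z),cv2.contourArea(c))
clamp=(((V>125)&(S>60)&(H<22))|((S<40)&(V>140))|((V<65)&(S>60)&(H<19))).astype(np.uint8)*255
clamp=cv2.morphologyEx(clamp,cv2.MORPH_OPEN,np.ones((3,3)))
for c in blobs(f,clamp,(192,100,228,168),3):print('clamp',rect(f,c,30),cv2.contourArea(c))
g=((H>60)&(H<95)&(S>80)).astype(np.uint8)*255
for c in blobs(f,g,(268,90,318,168),2):print('green',rect(f,c,51),cv2.contourArea(c))
steel=((S<40)).astype(np.uint8)*255
for c in blobs(f,steel,(280,106,316,155),2):print('steel',rect(f,c,73),cv2.contourArea(c))
go(603,-112,200,0)
E
```

```text
A 8 [ 438.4 -298.5   89.1  120.9    4.4] 2612.5
B 8 [ 615.1 -295.7   88.5  121.1   13.3] 2607.5
C+clamp 8 [ 458.5 -126.8   88.5  119.1  -13.4] 3415.0
mat 6 [ 604.6 -118.3   69.3  109.4    4.3] 593.5
mat 6 [ 618.3 -119.4   18.2   58.3   -1. ] 316.0
handle 97 [ 603.2 -113.8   14.7   47.2   -1. ] 316.0
clamp [ 468.4 -121.3   38.1  103.6    3.2] 827.5
clamp [ 438.  -123.1    8.1   63.2  -11.4] 123.0
clamp [ 4.553e+02 -1.025e+02  1.000e+01  1.430e+01  1.000e-01] 48.0
green [ 603.6 -116.1   50.1   83.8    1.5] 363.5
steel [ 604.7 -117.1   48.7   70.8    3.5] 1257.0
steel [ 577.2 -138.     0.     4.5    1.5] 0.0
move [ 6.37 -4.82  9.98] [0. 0. 0.] from [ 539.4 -160.3  299.9] [180.   0.   0.] open 1.0
```

Sizes match the text. Going down onto the handle.

Request:
apply_moves:
  newtons: 50
  targets:
    - [[0,3.2,-2.3,4,0,0,0],[0,6.4,-4.6,9,0,0,0],[0,6.4,-4.6,13,0,0,0],[0,6.4,-4.6,17,0,0,0],[0,6.4,-4.6,19,0,0,0],[0,6.4,-4.6,19,0,0,0]]

```text
clock: 2.35
eef_pos: [600.0, -115.2, 106.5]
tcp_rot: [-3.141, 0.007, -0.001]
contact_force: [-0.1, -0.0, 0.4]
opening: 0.499
```

```bash
python3 - <<'E'
from h import *
f=grab('wrist')
cv2.imwrite('pics/w2.png',cv2.convertScaleAbs(f['pixels'][:,:,::-1],alpha=1.6))
hsv=cv2.cvtColor(f['pixels'],cv2.COLOR_RGB2HSV);H,S,V=[hsv[...,i].astype(int) for i in range(3)]
u=proj(f,[603.2,-113.8,97])[0];print(u);x,y=u.astype(int)
m=((H<19)&(S>85)).astype(np.uint8)*255
for c in blobs(f,m,(x-60,y-120,x+60,y+120),2):print(rect(f,c,97),cv2.boundingRect(c))
go(603.2,-113.8,77,0)
E
```

```text
[259.97488356 205.61236192]
[ 605.5 -193.2   38.    60.6  -76.6] (223, 269, 80, 43)
[604.  -94.9  46.7  74.1   4.1] (225, 129, 70, 101)
move [ 0.15 -0.17  3.19] [-0.   0.2 -0. ] from [ 601.8 -115.5  108.9] [-180.     0.2   -0. ] open 0.5
```

View pics/w2.png

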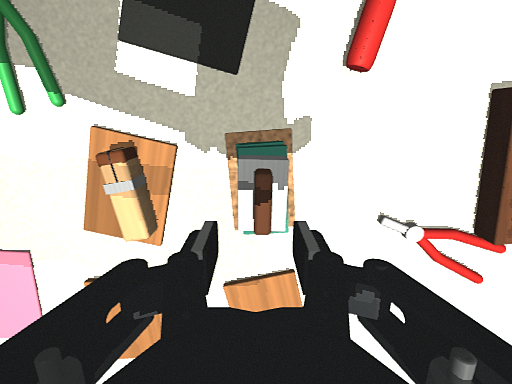

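Handle is centred between the fingers (about 263,201), 2–3 mm off prediction. Descend and pinch.

Request:
apply_moves:
  newtons: 60
  targets:
    - [[0,0.3,-0.3,1.5,0,0,0],[0,0.3,-0.3,3,0,0,0],[0,0.3,-0.3,3.2,0,0,0],[-1,0.3,-0.3,3.2,0,0,0],[-1,0.3,-0.3,3.2,0,0,0],[-1,0.3,-0.3,3.2,0,0,0],[-1,0.3,-0.3,3.2,0,0,0],[-1,0.3,-0.3,3.2,0,0,0]]

```text
clock: 3.2
eef_pos: [604.9, -112.4, 77.3]
tcp_rot: [3.142, 0.003, -0.001]
contact_force: [0.2, 0.3, -0.8]
opening: 0.002
```

```bash
python3 - <<'E'
from h import *
print(r.sense()['contact_force'],r.sense()['wrist_torque'])
go(604.5,-112,150,0)
go(540,70,150,-15)
E
```

```text
[ 0.19159297  0.34916985 -0.82698751] [-0.03338527 -0.01315459  0.08005072]
move [-0.06 -0.04 -7.27] [ 0.   0.2 -0. ] from [ 604.9 -112.4   77.3] [180.    0.2  -0. ] open 0.0
move [ -6.52 -18.24  -7.26] [ 0.   0.2 15. ] from [ 604.9 -112.4   77.3] [180.    0.2  -0. ] open 0.0
```

The fingers shut fully: no bar between them. Look.

```bash
python3 - <<'E'
from h import *
f=grab('wrist');g=grab('scene')
im=cv2.convertScaleAbs(f['pixels'][:,:,::-1],alpha=1.6)
c=cv2.convertScaleAbs(cv2.resize(g['pixels'][170:270,140:270,::-1],None,fx=3.84,fy=3.84,interpolation=cv2.INTER_CUBIC),alpha=2)
o=np.hstack([im,cv2.resize(c,(384,384))]);cv2.imwrite('pics/w3.png',cv2.resize(o,(800,343)))
E
```

```text
(no output)
```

View pics/w3.png

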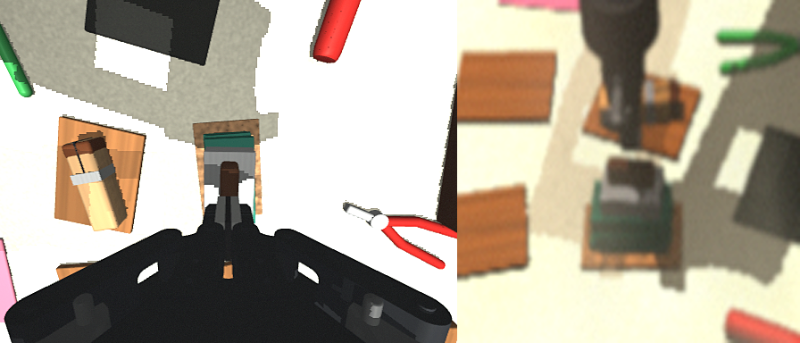

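```bash
python3 - <<'E'
from h import *
s=r.sense();print(s['eef_pos'],s['qpos'])
g=grab('scene');h=grab('side');f=grab('wrist')
for n,k in(('scene',g),('side',h),('wrist',f)): print(n,proj(k,[s['eef_pos'],s['eef_pos']+[0,0,54]]).round(0).tolist())
o=np.hstack([cv2.convertScaleAbs(cv2.resize(k['pixels'][y:y+110,x:x+110,::-1],(400,400),interpolation=cv2.INTER_CUBIC),alpha=2.2) for k,x,y in((g,150,150),(h,200,90))])
cv2.imwrite('pics/w4.png',o)
E
```

```text
[ 604.78990555 -112.43954362   77.13320903] [-1.85938791e-01  4.65610916e-01  1.74622701e+00 -6.33600638e-04
  9.32610268e-01 -1.84806281e-01]
scene [[206.0, 222.0], [205.0, 209.0]]
side [[260.0, 159.0], [260.0, 147.0]]
wrist [[256.0, 212.0], [256.0, 248.0]]
```

View pics/w4.png

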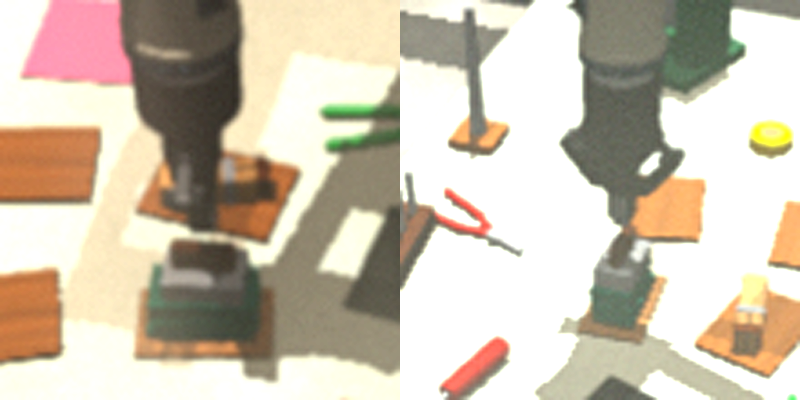

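```bash
python3 - <<'E'
from h import *
g=grab('scene');h=grab('side');f=grab('wrist')
print('tip',tri(g,(205.8,212.7),h,(261,152)))
hsv=cv2.cvtColor(f['pixels'],cv2.COLOR_RGB2HSV);H,S,V=[hsv[...,i].astype(int) for i in range(3)]
m=((H<19)&(S>85)).astype(np.uint8)*255
for c in blobs(f,m,(40,100,180,270),1):print('C',rect(f,c,8))
# handle visible edges: row profile at several columns
for c in blobs(f,m,(235,170,280,230),1):print('handle vis',cv2.boundingRect(c),rect(f,c,97))
W=np.array(f['mount']);K=f['K']
def pt(X):
    q=np.linalg.inv(W)@np.r_[X,1];q=K@q[:3];return (q[:2]/q[2]).round(0)
for z in (0,-20,-35,-60): print(z,pt([0,-11,z]),pt([-8,-11,z]),pt([0,11,z]))
cv2.imwrite('pics/w5.png',cv2.resize(f['pixels'][150:300,180:340,::-1],(800,750),interpolation=cv2.INTER_CUBIC)[:600])
E
```

```text
tip (array([ 601.0961204 , -110.9126761 ,  112.11209056]), np.float64(1.6815972398336474))
C [ 459.1 -128.8   90.5  126.2  -13.4]
handle vis (247, 181, 21, 39) [ 6.056e+02 -9.700e+01  1.280e+01  2.550e+01 -6.000e-01]
0 [256. 197.] [244. 197.] [256. 226.]
-20 [256. 207.] [243. 207.] [256. 238.]
-35 [256. 216.] [242. 216.] [256. 249.]
-60 [256. 234.] [240. 234.] [256. 273.]
```

View pics/w5.png

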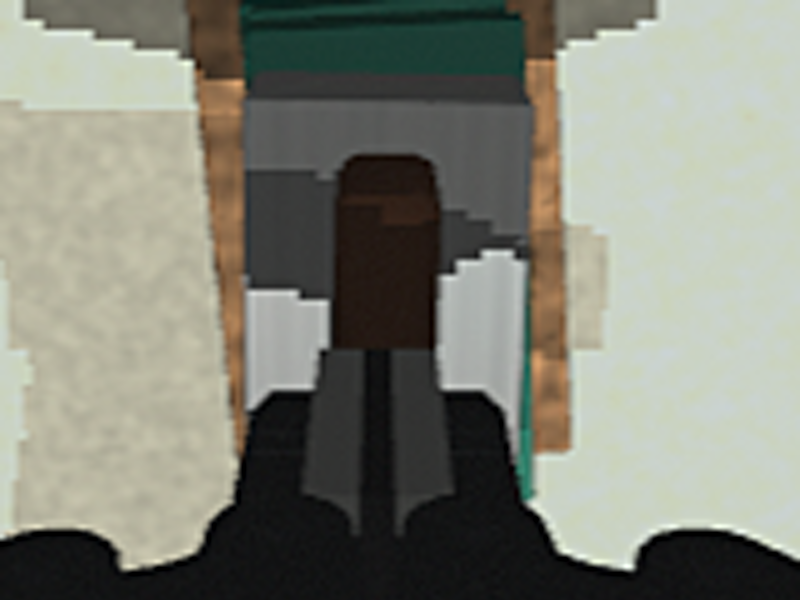

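The three views agree: the fingertips (triangulated z≈112, and wrist-view row) sit ~35 mm behind the reported TCP, so they closed above the bar. I'll open and descend in small steps, watching the force.

Request:
apply_moves:
  newtons: 60
  targets:
    - [[0,0,0,0,0,0,0],[0,0,0,0,0,0,0],[0,0,0,0,0,0,0],[0,0,0,0.3,0,0,0],[0,0,0,0.5,0,0,0],[0,0,0,0.6,0,0,0]]

```text
clock: 4.2
eef_pos: [604.4, -112.4, 70.5]
tcp_rot: [-3.141, 0.004, -0.001]
contact_force: [-0.2, 0.2, 0.2]
opening: 0.5
```

Request:
apply_moves:
  targets:
    - [[0,0,0,0.3,0,0,0],[0,0,0,0.6,0,0,0],[0,0,0,0.9,0,0,0],[0,0,0,1.2,0,0,0],[0,0,0,1.4,0,0,0],[0,0,0,1.4,0,0,0]]

```text
clock: 4.8
eef_pos: [604.1, -112.4, 56.1]
tcp_rot: [-3.141, 0.004, -0.001]
contact_force: [0.3, -0.4, -0.3]
opening: 0.499
```

```bash
python3 - <<'E'
from h import *
s=r.sense();print(s['eef_pos'],s['contact_force'],s['opening'])
g=grab('scene');h=grab('side');f=grab('wrist')
o=np.hstack([cv2.convertScaleAbs(cv2.resize(k['pixels'][y:y+w,x:x+w,::-1],(400,400),interpolation=cv2.INTER_CUBIC),alpha=2.2) for k,x,y,w in((g,170,180,70),(f,160,130,200))])
cv2.imwrite('pics/w6.png',o)
E
```

```text
[ 604.13112115 -112.35916487   56.13436884] [ 0.30581529 -0.41528893 -0.25705318] 0.49890105269241697
```

View pics/w6.png

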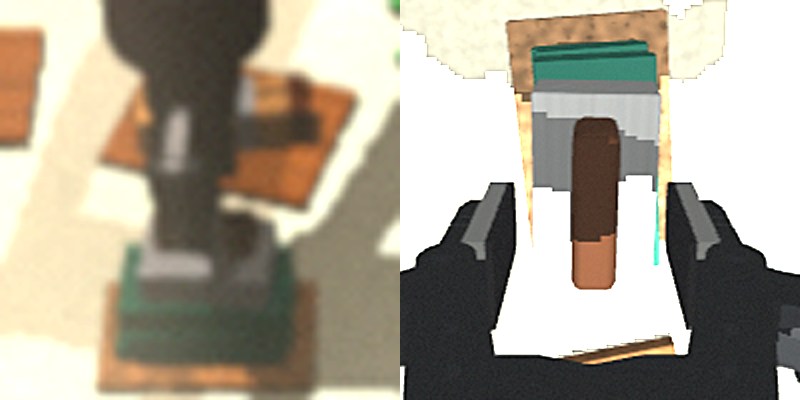

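No contact at reported z=56, confirming the offset (real tip ≈ TCP + 35 mm). The bar lies midway between the fingers; going 10 mm lower and closing.

Request:
apply_moves:
  newtons: 60
  targets:
    - [[0,0.1,0,0.5,0,0,0],[0,0.1,0,1.0,0,0,0],[-1,0.1,0,1.0,0,0,0],[-1,0.1,0,1.0,0,0,0],[-1,0.1,0,1.0,0,0,0],[-1,0.1,0,1.0,0,0,0],[-1,0.1,0,1.0,0,0,0]]

```text
clock: 5.65
eef_pos: [605.4, -112.4, 46.5]
tcp_rot: [-3.141, 0.004, -0.001]
contact_force: [1.1, 0.2, -2.8]
opening: 0.142
```

Request:
apply_moves:
  targets:
    - [[-1,0,0,-0.4,0,0,0],[-1,0,0,-1.2,0,0,0],[-1,0,0,-3,0,0,0],[-1,0,0,-5,0,0,0],[-1,0,0,-5,0,0,0]]

```text
clock: 6.15
eef_pos: [607.6, -112.8, 99.6]
tcp_rot: [3.141, -0.001, -0.001]
contact_force: [0.8, -0.2, -3.8]
opening: 0.143
```

```bash
python3 - <<'E'
from h import *
s=r.sense();print(s['eef_pos'],s['contact_force'],s['opening'])
go(540,70,96,-15)
E
```

```text
[ 607.5993419  -112.78095826   99.55440314] [ 0.83536159 -0.15415552 -3.80361519] 0.14253946296748976
move [ -6.77 -18.27   0.33] [ 0.  -0.1 15. ] from [ 607.6 -112.8   99.6] [ 1.8e+02 -1.0e-01 -0.0e+00] open 0.14
```

Weight held (opening 14 mm, ~4 N). Carry to the small black pad; underside offset: 51 mm at TCP z 46.5 → release near TCP z ≈ 0.

Request:
apply_moves:
  targets:
    - [[-1,-1.5,-4,0,0,0,0],[-1,-3.5,-8.5,0,0,0,0],[-1,-5.5,-13,0,0,0,0],[-1,-6.8,-17,0,0,0,0],[-1,-6.8,-18.3,1,0,0,0],[-1,-6.8,-18.3,4,0,0,0],[-1,-6.8,-18.3,7,0,0,0],[-1,-6.8,-18.3,8.5,0,0,0]]

```text
clock: 6.95
eef_pos: [538.3, 69.9, 11.6]
tcp_rot: [3.14, 0.002, -0.0]
contact_force: [0.0, 0.1, -4.3]
opening: 0.145
```

Request:
apply_moves:
  targets:
    - [[-1,0,0,0.4,0,0,0],[-1,0,0,0.7,0,0,0],[-1,0,0,0.9,0,0,0],[-1,0,0,1.0,0,0,0],[-1,0,0,1.1,0,0,0]]

```text
clock: 7.45
eef_pos: [538.9, 69.9, 1.2]
tcp_rot: [3.14, 0.0, -0.0]
contact_force: [-0.4, -0.3, -4.0]
opening: 0.146
```

Request:
apply_moves:
  targets:
    - [[-1,0,0,0.1,0,0,0],[-1,0,0,0.2,0,0,0],[-1,0,0,0.25,0,0,0],[-1,0,0,0.25,0,0,0]]

```text
clock: 7.85
eef_pos: [539.7, 69.8, -0.5]
tcp_rot: [3.14, -0.001, -0.0]
contact_force: [0.1, -3.1, 4.4]
opening: 0.142
```

Touchdown on the pad. Release and raise to a look pose over board C.

Request:
apply_moves:
  targets:
    - [[-0.3,0,0,0,0,0,0],[-0.3,0,0,0,0,0,0],[-0.3,0,0,0,0,0,0],[-0.3,0,0,-3,0,0,0],[0,0,0,-8,0,0,0],[0.5,0,2,-13,0,0,0],[0.5,-3,7,-17,0,0,0],[0.5,-7,12,-20,0,0,0]]

```text
clock: 8.65
eef_pos: [493.9, -19.4, 181.4]
tcp_rot: [3.14, -0.005, 0.001]
contact_force: [-0.3, -1.3, 0.5]
opening: 0.75
```

```bash
python3 - <<'E'
from h import *
go(468,-150,200,0)
E
```

```text
move [-2.6  13.06 -1.86] [ 0.1 -0.3  0.1] from [493.9 -19.4 181.4] [ 1.799e+02 -3.000e-01  1.000e-01] open 0.75
```

Request:
apply_moves:
  targets:
    - [[0.5,-0.8,4,-1.9,0,0,0],[0.5,-1.7,8.5,-1.9,0,0,0],[0.5,-2.6,13,-1.9,0.1,0,0],[0.5,-2.6,13,-1.9,0.1,0,0],[0.5,-2.6,13,-1.9,0.1,0,0]]

```text
clock: 9.15
eef_pos: [467.6, -150.2, 200.4]
tcp_rot: [-3.141, -0.005, -0.001]
contact_force: [0.1, 0.9, -0.2]
opening: 0.748
```

```bash
python3 - <<'E'
from h import *
f=grab('wrist');np.savez('w7.npz',**{k:f[k] for k in('pixels','K','D','R','t')})
im=cv2.convertScaleAbs(f['pixels'][:,:,::-1],alpha=1.6)
g=grab('side')
c=cv2.convertScaleAbs(cv2.resize(g['pixels'][150:260,180:290,::-1],(288,288),interpolation=cv2.INTER_CUBIC),alpha=2)
o=np.zeros((384,800,3),np.uint8);o[:,:512]=im;o[:288,512:]=c;cv2.imwrite('pics/w7.png',o)
E
```

```text
(no output)
```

View pics/w7.png

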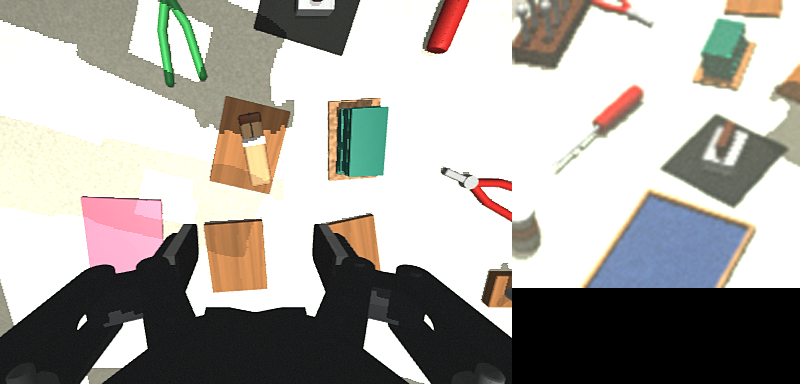

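Weight stands on the pad (side view); clamp centre ≈(254,148), axis tilted ≈15°; stack with top slab visible at (365,142).

```bash
python3 - <<'E'
from h import *
f=dict(np.load('w7.npz')); hsv=cv2.cvtColor(f['pixels'],cv2.COLOR_RGB2HSV);H,S,V=[hsv[...,i].astype(int) for i in range(3)]
for p in [(258,170),(254,143),(251,128),(248,117),(230,150),(275,120)]: print(p,hsv[p[1],p[0]])
m=((H>=15)&(H<24)&(S>85)|(S<60)).astype(np.uint8)*255
box=(236,108,276,190)
for c in blobs(f,m,box,2):print('light',rect(f,c,38),cv2.boundingRect(c),cv2.contourArea(c))
for n,p in [('top end',(248,113)),('bot end',(263,185))]: print(n,onz(f,[p],36))
g=((H>60)&(H<95)&(S>60)&(V>75)).astype(np.uint8)*255
for c in blobs(f,g,(320,90,395,190),1):print('slab',rect(f,c,51),cv2.contourArea(c))
E
```

```text
(258, 170) [ 17 113 179]
(254, 143) [102  20 196]
(251, 128) [30  9 27]
(248, 117) [  9 120  51]
(230, 150) [ 13 152 146]
(275, 120) [ 13 138  70]
light [ 468.9 -132.7   29.3   81.9   11.2] (239, 122, 32, 64) 1261.5
light [ 491.5 -167.     5.4   24.6    1. ] (271, 171, 5, 19) 36.0
top end [[459.07420077 -81.06508072  36.        ]]
bot end [[ 478.34647852 -174.19131247   36.        ]]
slab [ 606.4 -116.7   43.4   83.3    2.9] 2300.0
```

Clamp: (469,-127.5), yaw ≈11.5°, 28 mm across. Grasping with TCP z ≈ -21 (true tip ≈ 14–17 mm).

Request:
apply_moves:
  newtons: 40
  targets:
    - [[0.3,0.1,-2.3,4,0,0,-7],[0.3,0.1,-2.3,8,0,0,-11.5],[0.3,0.1,-2.3,12,0,0,-11.5],[0.3,0.1,-2.3,16,0,0,-11.5],[0.3,0.1,-2.3,18,0,0,-11.5],[0.3,0.1,-2.3,19,0,0,-11.5]]

```text
clock: 9.85
eef_pos: [468.5, -123.6, 8.2]
tcp_rot: [-3.14, -0.001, 0.205]
contact_force: [0.6, 0.3, 0.7]
opening: 0.65
```

Request:
apply_moves:
  targets:
    - [[0.3,0,0,0.8,0,0,0],[0.3,0,0,1.6,0,0,0],[0.3,0,0,2.3,0,0,0],[-1,0,0,2.5,0,0,0],[-1,0,0,2.5,0,0,0],[-1,0,0,2.5,0,0,0],[-1,0,0,2.5,0,0,0],[-1,0,0,2.5,0,0,0]]

```text
clock: 10.65
eef_pos: [468.8, -123.7, -16.5]
tcp_rot: [-3.14, -0.002, 0.204]
contact_force: [-0.5, -0.7, 1.8]
opening: 0.319
```

Request:
apply_moves:
  targets:
    - [[-1,0,0,-1,0,0,0],[-1,0,0,-3,0,0,0],[-1,0,0,-7,0,0,0],[-1,0,0,-10.5,0,0,0],[-1,0,0,-10.5,0,0,0]]

```text
clock: 11.15
eef_pos: [471.9, -124.8, 93.4]
tcp_rot: [3.139, -0.009, 0.204]
contact_force: [-0.1, -0.1, -0.2]
opening: 0.313
```

```bash
python3 - <<'E'
from h import *
s=r.sense();print(s['contact_force'],s['opening'])
go(547,290,85,-5)
E
```

```text
[-0.10634591 -0.08455443 -0.20531062] 0.312504621161277
move [ 15.76 -39.1    0.89] [ 0.1 -0.5 16.7] from [ 471.9 -124.8   93.4] [179.9  -0.5  11.7] open 0.31
```

Clamp held (27 mm). Carry to tray.

Request:
apply_moves:
  targets:
    - [[-1,2,-5,0,0,0,3],[-1,4,-10,0,0,0,6],[-1,6,-15,0,0,0,9],[-1,8,-20,0,0,0,12],[-1,10,-25,0,0,0,15],[-1,12,-30,0,0,0,16.7],[-1,14,-35,0,0,0,16.7],[-1,15.8,-39.1,0,0,0,16.7]]

```text
clock: 11.95
eef_pos: [542.5, 270.8, 93.6]
tcp_rot: [-3.142, -0.009, -0.087]
contact_force: [1.1, -0.1, -0.6]
opening: 0.314
```

```bash
python3 - <<'E'
from h import *
go(547,290,-12,-5)
f=grab('wrist');np.savez('w8.npz',**{k:f[k] for k in('pixels','K','D','R','t')})
hsv=cv2.cvtColor(f['pixels'],cv2.COLOR_RGB2HSV);H,S,V=[hsv[...,i].astype(int) for i in range(3)]
m=((H>105)&(H<130)&(S>80)).astype(np.uint8)*255
for c in blobs(f,m,(0,0,512,384),1):print('felt',rect(f,c,5),cv2.boundingRect(c))
E
```

```text
move [ 0.19 -1.95 10.56] [-0.  -0.5  0. ] from [542.5 270.8  93.6] [-180.    -0.5   -5. ] open 0.31
felt [549.6 304.8 139.1 233.1  -5.2] (182, 18, 155, 235)
```

Request:
apply_moves:
  targets:
    - [[-1,0.4,-1.9,2,0,0,0],[-1,0.4,-1.9,6,0,0,0],[-1,0.4,-1.9,9,0,0,0],[-1,0.4,-1.9,10.3,0,0,0],[-1,0.4,-1.9,10.8,0,0,0],[-1,0.4,-1.9,11.1,0,0,0],[-1,0.4,-1.9,11.2,0,0,0]]

```text
clock: 12.7
eef_pos: [552.8, 297.3, -16.5]
tcp_rot: [-3.135, -0.013, -0.086]
contact_force: [-0.6, -0.2, -0.6]
opening: 0.319
```

Request:
apply_moves:
  targets:
    - [[0.2,0,0,0,0,0,0],[0.2,0,0,0,0,0,0],[0.2,0,0,0,0,0,0],[0.2,0,0,-3,0,0,0],[0.2,0,0,-8,0,0,0],[0.2,0,0,-13,0,0,0],[0.2,0,5,-16,0,0,0],[0.2,0,10,-16,0,0,0]]

```text
clock: 13.5
eef_pos: [545.3, 205.4, 147.1]
tcp_rot: [-3.132, -0.021, -0.083]
contact_force: [0.7, -1.0, 0.2]
opening: 0.599
```

```bash
python3 - <<'E'
from h import *
go(606,-125,170,3)
E
```

```text
move [ 8.85 32.4  -2.43] [-0.5 -1.2 -7.8] from [545.3 205.4 147.1] [-179.4   -1.2   -4.8] open 0.6
```

Clamp released in the tray. Before slab pinching I need the true fingertip height at ~50 mm opening: touch board C (z=8) gently with that opening.

Request:
apply_moves:
  targets:
    - [[0.12,-1,5,0,0,0,0],[0.12,-2,10,0,0,0,0],[0.12,-3,15,0,0,0,0],[0.12,-4,20,0,0,0,2],[0.12,-5,25,0,0,0,4],[0.12,-6,29,0,-0.3,-0.6,6],[0.12,-6.5,32,0,-0.5,-1.2,8],[0.12,-6.5,33.5,0,-0.5,-1.2,8]]

```text
clock: 14.3
eef_pos: [451.9, -125.3, 142.9]
tcp_rot: [-3.14, 0.001, -0.226]
contact_force: [-0.2, -0.1, 0.9]
opening: 0.562
```

```bash
python3 - <<'E'
from h import *
go(458.5,-127,-15,-13)
E
```

```text
move [ 0.69  0.05 15.79] [-0.1  0.   0. ] from [ 451.9 -125.3  142.9] [-179.9    0.   -13. ] open 0.56
```

Request:
apply_moves:
  targets:
    - [[0.12,0.6,0.1,4.5,0,0,0],[0.12,0.6,0.1,9,0,0,0],[0.12,0.6,0.1,13,0,0,0],[0.12,0.6,0.1,15,0,0,0],[0.12,0.6,0.1,15.5,0,0,0],[0.12,0.6,0.1,15.7,0,0,0]]

```text
clock: 14.9
eef_pos: [457.5, -127.3, -14.0]
tcp_rot: [-3.14, 0.001, -0.226]
contact_force: [0.3, 0.7, -0.5]
opening: 0.564
```

Request:
apply_moves:
  targets:
    - [[0.12,0,0,0.2,0,0,0],[0.12,0,0,0.4,0,0,0],[0.12,0,0,0.6,0,0,0],[0.12,0,0,0.7,0,0,0]]

```text
clock: 15.3
eef_pos: [457.9, -127.4, -20.6]
tcp_rot: [-3.14, -0.0, -0.226]
contact_force: [0.0, -0.9, -1.0]
opening: 0.559
```

Request:
apply_moves:
  targets:
    - [[0.12,0,0,0.15,0,0,0],[0.12,0,0,0.3,0,0,0],[0.12,0,0,0.4,0,0,0]]

```text
clock: 15.6
eef_pos: [457.9, -127.4, -24.7]
tcp_rot: [-3.14, -0.0, -0.226]
contact_force: [0.5, -0.6, -0.2]
opening: 0.565
```

Request:
apply_moves:
  targets:
    - [[0.12,0,0,0.1,0,0,0],[0.12,0,0,0.2,0,0,0],[0.12,0,0,0.25,0,0,0]]

```text
clock: 15.9
eef_pos: [457.9, -127.4, -27.3]
tcp_rot: [-3.14, 0.0, -0.226]
contact_force: [0.3, 0.1, -0.1]
opening: 0.557
```

Request:
apply_moves:
  targets:
    - [[0.12,0,0,0.1,0,0,0],[0.12,0,0,0.2,0,0,0],[0.12,0,0,0.25,0,0,0]]

```text
clock: 16.2
eef_pos: [457.8, -127.4, -29.9]
tcp_rot: [-3.14, 0.0, -0.226]
contact_force: [0.4, 0.4, 0.2]
opening: 0.561
```

Request:
apply_moves:
  targets:
    - [[0.12,0,0,0.1,0,0,0],[0.12,0,0,0.2,0,0,0]]

```text
clock: 16.4
eef_pos: [457.8, -127.4, -32.0]
tcp_rot: [-3.14, 0.0, -0.226]
contact_force: [-0.1, -0.8, -0.9]
opening: 0.563
```

Request:
apply_moves:
  targets:
    - [[0.12,0,0,0.1,0,0,0],[0.12,0,0,0.2,0,0,0]]

```text
clock: 16.6
eef_pos: [457.9, -127.4, -34.0]
tcp_rot: [-3.14, 0.0, -0.226]
contact_force: [-3.3, 0.2, 21.1]
opening: 0.558
```

Request:
apply_moves:
  targets:
    - [[0.12,0,0,0.1,0,0,0],[0.12,0,0,0.2,0,0,0]]

```text
clock: 16.8
eef_pos: [457.9, -127.4, -34.2]
tcp_rot: [-3.14, 0.0, -0.226]
contact_force: [-11.9, 3.1, 55.0]
opening: 0.561
```

Request:
apply_moves:
  targets:
    - [[0.12,0,0,0.1,0,0,0],[0.12,0,0,0.2,0,0,0]]

```text
clock: 17.0
eef_pos: [457.9, -127.4, -34.2]
tcp_rot: [-3.14, 0.0, -0.226]
contact_force: [-13.2, 3.0, 58.4]
opening: 0.566
```

Contact at TCP z ≈ -33.7 on the 8 mm board: true tip = TCP z + 41.7 at this opening. So slab 5 (42–51) → TCP z ≈ 3.5. Back off and look at the stack close by.

Request:
apply_moves:
  targets:
    - [[0.12,0,0,-1,0,0,0],[0.2,0,0,-5,0,0,0],[0.2,0,0,-10,0,0,-5],[0.2,3,0,-14,0,0,-10],[0.2,8,2.5,-15.5,0,0,-16],[0.2,12.5,3.5,-15.5,0,0,-16],[0.2,14.5,3.5,-15.5,0,0,-16],[0.2,14.5,3.5,-15.5,0,0,-16]]

```text
clock: 17.8
eef_pos: [594.4, -195.5, 120.8]
tcp_rot: [-3.141, -0.003, 0.053]
contact_force: [0.7, -0.2, 0.3]
opening: 0.601
```

```bash
cat >> h.py <<'E'
def slabs(z,box=None):
    f=grab('wrist'); hsv=cv2.cvtColor(f['pixels'],cv2.COLOR_RGB2HSV);H,S,V=[hsv[...,i].astype(int) for i in range(3)]
    m=((H>60)&(H<95)&(S>60)).astype(np.uint8)*255
    x,y=proj(f,[606,-117,z])[0].astype(int)
    for v in (0,50,75,100):
        k=m.copy();k[V<v]=0
        k=cv2.morphologyEx(k,cv2.MORPH_OPEN,np.ones((3,3)))
        for c in blobs(f,k,box or (max(x-70,0),max(y-100,0),x+70,y+100),1):print(v,rect(f,c,z),cv2.boundingRect(c),cv2.contourArea(c))
    return f
E
python3 - <<'E'
from h import *
f=slabs(51)
go(606.4,-116.7,30,3)
cv2.imwrite('pics/w9.png',cv2.convertScaleAbs(f['pixels'][:,:,::-1],alpha=1.6))
E
```

```text
0 [ 605.7 -116.9   46.4   83.     3. ] (247, 52, 53, 98) 4822.0
50 [ 606.6 -116.8   44.5   83.     3. ] (249, 52, 51, 98) 4583.0
75 [ 623.9 -114.8    9.3   53.8    3.3] (288, 69, 12, 64) 409.0
100 [ 623.9 -114.8    9.3   53.8    3.3] (288, 69, 12, 64) 409.0
move [ 1.84 -7.69  9.03] [-0.1  0.   0. ] from [ 592.1 -194.6  120.2] [-179.9    0.     3. ] open 0.6
```

View pics/w9.png

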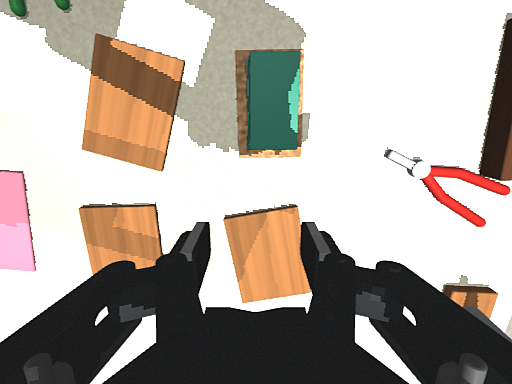

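Top slab at (606.5,-116.8), 44.5×83 mm, yaw 3° — same as from the earlier view.

Request:
apply_moves:
  newtons: 30
  targets:
    - [[0.2,1.4,-5,3,0,0,0],[0.2,1.6,-7.7,6.5,0,0,0],[0.2,1.6,-7.7,9,0,0,0],[0.2,1.6,-7.7,9,0,0,0]]

```text
clock: 18.25
eef_pos: [599.4, -114.6, 26.6]
tcp_rot: [-3.138, 0.008, 0.055]
contact_force: [-0.4, -0.5, 0.6]
opening: 0.596
```

```bash
python3 - <<'E'
from h import *
go(606.5,-116.8,3.5,3)
E
```

```text
move [0.72 0.27 2.31] [-0.2  0.5  0.1] from [ 599.4 -114.6   26.6] [-179.8    0.5    3.2] open 0.6
```

Request:
apply_moves:
  targets:
    - [[0.2,0.7,0.3,0.8,0,0.5,0],[0.2,0.7,0.3,1.4,0,0.5,0],[0.2,0.7,0.3,1.4,0,0.5,0],[0.2,0.7,0.3,1.4,0,0.5,0]]

```text
clock: 18.65
eef_pos: [606.8, -117.8, 13.3]
tcp_rot: [-3.138, -0.002, 0.054]
contact_force: [0.2, -0.6, -0.0]
opening: 0.599
```

```bash
python3 - <<'E'
from h import *
go(606.5,-116.8,3.5,3)
E
```

```text
move [-0.03 -0.1   0.98] [-0.2 -0.1  0.1] from [ 606.8 -117.8   13.3] [-1.798e+02 -1.000e-01  3.100e+00] open 0.6
```

Request:
apply_moves:
  targets:
    - [[0.2,0,0,0.5,0,0,0],[0.2,0,0,0.9,0,0,0],[0.2,0,0,1.0,0,0,0],[-0.3,0,0,1.0,0,0,0],[-0.3,0,0,1.0,0,0,0],[-0.3,0,0,1.0,0,0,0],[-0.3,0,0,1.0,0,0,0]]

```text
clock: 19.35
eef_pos: [606.8, -117.7, 3.3]
tcp_rot: [-3.138, -0.002, 0.054]
contact_force: [-0.2, 0.1, 0.5]
opening: 0.505
```

Request:
apply_moves:
  targets:
    - [[-0.3,0,0,-0.3,0,0,0],[-0.3,0,0,-1,0,0,0],[-0.3,0,0,-3,0,0,0],[-0.3,0,0,-6,0,0,0],[-0.3,0,0,-6,0,0,0]]

```text
clock: 19.85
eef_pos: [609.6, -118.6, 67.7]
tcp_rot: [-3.139, -0.008, 0.054]
contact_force: [0.0, -0.8, 0.9]
opening: 0.505
```

```bash
python3 - <<'E'
from h import *
f=slabs(42)
cv2.imwrite('pics/w10.png',cv2.convertScaleAbs(f['pixels'][:,:,::-1],alpha=1.6))
go(615.1,-295.7,65,13)
E
```

```text
0 [ 610.8 -140.8   68.2  139.8    2.7] (213, 142, 84, 156) 11609.0
50 [ 613.3 -186.4   48.4   67.6  -87.3] (217, 249, 78, 49) 3026.5
75 [ 613.1 -186.6   48.5   67.   -86.9] (217, 249, 77, 49) 3022.0
100 [ 613.  -186.4   48.4   67.   -87.3] (217, 249, 77, 49) 2932.5
move [-0.31 17.75  0.04] [-0.1 -0.4 -9.9] from [ 608.6 -118.3   65.9] [-179.9   -0.3    3.1] open 0.5
```

View pics/w10.png

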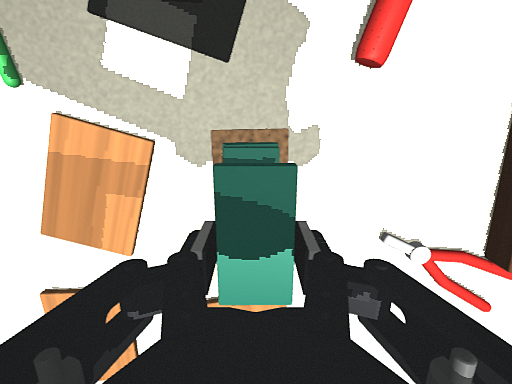

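One slab held level, aligned with the jaws; the stack below is undisturbed. To board B (615,-296, yaw 13.3).

Request:
apply_moves:
  targets:
    - [[-0.3,0,4.5,0,0,0,-3],[-0.3,0,9,0,0,0,-6],[-0.3,-0.2,13.5,0,0,0,-10],[-0.3,-0.3,17.8,0,0,0.4,-10.2],[-0.3,-0.3,17.8,2,0,0.4,-10.2],[-0.3,-0.3,17.8,5,0,0.4,-10.2],[-0.3,-0.3,17.8,7,0,0.4,-10.2],[-0.3,-0.3,17.8,7,0,0.4,-10.2]]

```text
clock: 20.7
eef_pos: [612.6, -294.8, -8.5]
tcp_rot: [-3.136, -0.008, 0.232]
contact_force: [-0.5, 0.5, -0.1]
opening: 0.497
```

```bash
python3 - <<'E'
from h import *
go(615.1,-296.4,-30,13.3)
f=grab('wrist'); hsv=cv2.cvtColor(f['pixels'],cv2.COLOR_RGB2HSV);H,S,V=[hsv[...,i].astype(int) for i in range(3)]
s=np.round(proj(f,[[615.1+a*np.cos(.232)-b*np.sin(.232),-295.7+a*np.sin(.232)+b*np.cos(.232),8] for a,b in((-45,60),(45,60))]),0);print(s)
m=((H<19)&(S>85)).astype(np.uint8)*255
for c in blobs(f,m,(150,60,360,260),2):print(cv2.boundingRect(c),rect(f,c,8))
E
```

```text
move [0.19 0.23 2.15] [-0.3 -0.5 -0. ] from [ 612.6 -294.8   -8.5] [-179.7   -0.5   13.3] open 0.5
[[185. 131.]
 [333. 131.]]
(188, 134, 145, 105) [ 610.3 -272.7   69.5   89.   -76.8]
```

Request:
apply_moves:
  targets:
    - [[-0.3,0.2,0.2,0.8,-0.2,-0.4,0],[-0.3,0.2,0.2,1.5,-0.2,-0.4,0],[-0.3,0.2,0.2,1.9,-0.2,-0.4,0],[-0.3,0.2,0.2,2.05,-0.2,-0.4,0],[-0.3,0.2,0.2,2.1,-0.2,-0.4,0]]

```text
clock: 21.25
eef_pos: [616.6, -296.6, -27.4]
tcp_rot: [3.141, -0.003, 0.232]
contact_force: [0.5, 0.7, 0.5]
opening: 0.503
```

```bash
python3 - <<'E'
from h import *
go(615.1,-296.4,-30.7,13.3);print(r.sense()['contact_force'])
E
```

```text
move [-0.14 -0.06  0.33] [ 0.  -0.2 -0. ] from [ 616.6 -296.6  -27.4] [180.   -0.2  13.3] open 0.5
[0.49751629 0.73547755 0.50100005]
```

Request:
apply_moves:
  targets:
    - [[-0.3,-0.1,0,0.15,0,-0.2,0],[-0.3,-0.1,0,0.25,0,-0.2,0],[-0.3,-0.1,0,0.3,0,-0.2,0],[-0.3,-0.1,0,0.3,0,-0.2,0]]

```text
clock: 21.65
eef_pos: [615.6, -296.9, -30.4]
tcp_rot: [3.141, 0.0, 0.232]
contact_force: [0.1, -0.8, -1.1]
opening: 0.501
```

Request:
apply_moves:
  targets:
    - [[-0.3,-0.1,0,0.05,0,0,0],[-0.3,-0.1,0,0.1,0,0,0],[-0.3,-0.1,0,0.1,0,0,0]]

```text
clock: 21.95
eef_pos: [614.8, -297.2, -30.8]
tcp_rot: [3.141, -0.0, 0.232]
contact_force: [-0.8, 0.2, 4.4]
opening: 0.499
```

Touchdown. Release, lift, return to the stack look-pose.

Request:
apply_moves:
  targets:
    - [[0.2,0,0,0,0,0,0],[0.2,0,0,0,0,0,0],[0.2,0,0,-0.5,0,0,0],[0.2,0,0,-4,0,0,0],[0.2,0,0,-9,0,0,3],[0.2,0,-4,-14,0,0,7],[0.2,0,-8,-15,0,0,10.3],[0.2,0,-9,-15,0,0,10.3]]

```text
clock: 22.75
eef_pos: [594.8, -207.1, 122.8]
tcp_rot: [3.141, -0.004, 0.052]
contact_force: [0.1, -0.7, -0.7]
opening: 0.599
```

Request:
apply_moves:
  targets:
    - [[0.2,0,0,0,0,0,0],[0.2,0,0,0,0,0,0]]

```text
clock: 22.95
eef_pos: [595.1, -207.3, 122.8]
tcp_rot: [3.14, -0.005, 0.053]
contact_force: [-0.5, -0.2, 0.5]
opening: 0.604
```

```bash
python3 - <<'E'
from h import *
f=slabs(42)
print('on B:'); hsv=cv2.cvtColor(f['pixels'],cv2.COLOR_RGB2HSV);H,S,V=[hsv[...,i].astype(int) for i in range(3)]
m=((H>60)&(H<95)&(S>60)).astype(np.uint8)*255
x,y=proj(f,[615,-296,17])[0].astype(int);print(x,y)
for c in blobs(f,m,(x-50,y-70,x+50,y+70),1):print(rect(f,c,17),cv2.boundingRect(c))
go(606.5,-116.8,15,3)
cv2.imwrite('pics/w11.png',cv2.convertScaleAbs(f['pixels'][:,:,::-1],alpha=1.6))
E
```

```text
0 [ 605.3 -117.9   46.    84.7    3.2] (246, 40, 52, 98) 4642.0
50 [ 605.5 -117.8   46.    84.6    3.1] (247, 40, 51, 98) 4429.5
75 [ 623.6 -125.     9.8   53.4    4.1] (285, 69, 12, 61) 377.5
100 [ 623.6 -125.     9.8   53.4    4. ] (285, 69, 12, 61) 374.5
on B:
267 250
[ 613.6 -294.    43.1   86.4   13.4] (243, 213, 47, 70)
move [ 1.59 -9.04 10.73] [ 0.1 -0.2 -0. ] from [ 594.9 -207.8  122.3] [179.9  -0.2   3. ] open 0.6
```

View pics/w11.png

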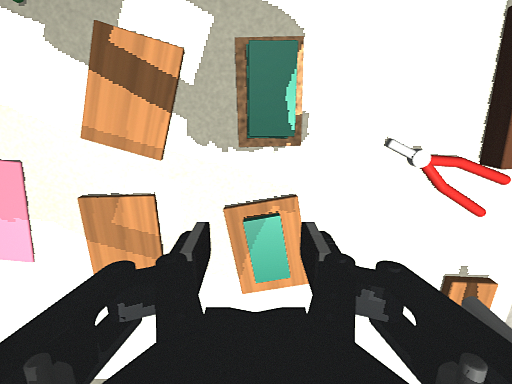

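Slab 5 lies centred and lengthwise on board B. Next slab 4 at (606,-118, yaw 3), TCP z -5.7.

Request:
apply_moves:
  newtons: 30
  targets:
    - [[0.2,1.2,-4.5,3,0,0,0],[0.2,1.5,-8.9,6.5,0,0,0],[0.2,1.5,-8.9,9.5,0,0,0],[0.2,1.5,-8.9,10.7,0,0,0],[0.2,1.5,-8.9,10.7,0,0,0],[0.2,1.5,-8.9,10.7,0,0,0]]

```text
clock: 23.6
eef_pos: [606.4, -119.9, 15.8]
tcp_rot: [3.14, -0.005, 0.051]
contact_force: [0.1, 0.3, 2.0]
opening: 0.602
```

```bash
python3 - <<'E'
from h import *
go(606,-118,-5.7,3)
E
```

```text
move [-0.04 -0.19  2.15] [ 0.1 -0.3 -0.1] from [ 606.4 -119.9   15.8] [179.9  -0.3   2.9] open 0.6
```

Request:
apply_moves:
  targets:
    - [[0.2,0,-0.2,0.8,0,-0.2,0],[0.2,0,-0.2,1.5,0,-0.2,0],[0.2,0,-0.2,1.7,0,-0.2,0],[0.2,0,-0.2,1.7,0,-0.2,0]]

```text
clock: 24.0
eef_pos: [606.2, -118.0, -1.4]
tcp_rot: [3.14, -0.001, 0.051]
contact_force: [-0.9, -0.1, -0.2]
opening: 0.599
```

```bash
python3 - <<'E'
from h import *
go(606,-118,-5.7,3)
E
```

```text
move [-0.02 -0.    0.43] [ 0.1 -0.  -0.1] from [ 606.2 -118.    -1.4] [179.9  -0.    2.9] open 0.6
```

Request:
apply_moves:
  targets:
    - [[0.2,0,0,0.3,0,0,0],[0.2,0,0,0.45,0,0,0],[0.2,0,0,0.45,0,0,0],[-0.3,0,0,0.45,0,0,0],[-0.3,0,0,0.45,0,0,0],[-0.3,0,0,0.45,0,0,0],[-0.3,0,0,0.45,0,0,0]]

```text
clock: 24.7
eef_pos: [606.4, -118.0, -5.7]
tcp_rot: [3.14, -0.001, 0.051]
contact_force: [-0.2, 0.8, 2.4]
opening: 0.501
```

Request:
apply_moves:
  targets:
    - [[-0.3,0,0,-0.3,0,0,0],[-0.3,0,0,-1,0,0,0],[-0.3,0,0,-3,0,0,0],[-0.3,0,0,-7,0,0,0],[-0.3,0,0,-7,0,0,0],[-0.3,0,0,-7,0,0,0]]

```text
clock: 25.3
eef_pos: [607.1, -118.0, 65.7]
tcp_rot: [3.139, -0.003, 0.051]
contact_force: [0.4, 0.2, 0.0]
opening: 0.505
```

```bash
python3 - <<'E'
from h import *
go(458.5,-126.8,65,-13.3)
go(438.4,-298.8,65,4.4)
E
```

```text
move [-14.89   0.12   0.02] [ 0.1 -0.2 16.2] from [ 607.1 -118.    65.7] [179.9  -0.2   2.9] open 0.5
move [-17.77  17.19   0.05] [ 0.1 -0.2 -1.5] from [ 607.1 -118.    65.7] [179.9  -0.2   2.9] open 0.5
```

Second slab held. To board A (438.4,-298.5, yaw 4.4).

Request:
apply_moves:
  targets:
    - [[-0.3,-3.5,3.4,0,0,0,0],[-0.3,-7,6.8,0,0,0,0],[-0.3,-10.5,10.2,0,0,0,-1.5],[-0.3,-14,13.6,0,0,0,-1.5],[-0.3,-17.8,17.2,1,0,0,-1.5],[-0.3,-17.8,17.2,4,0,0,-1.5],[-0.3,-17.8,17.2,7,0,0,-1.5],[-0.3,-17.8,17.2,7,0,0,-1.5]]

```text
clock: 26.1
eef_pos: [434.7, -297.3, -8.3]
tcp_rot: [-3.139, 0.003, 0.076]
contact_force: [-0.0, 0.6, -0.8]
opening: 0.502
```

```bash
python3 - <<'E'
from h import *
go(438.4,-298.7,-28,4.4)
f=grab('wrist'); hsv=cv2.cvtColor(f['pixels'],cv2.COLOR_RGB2HSV);H,S,V=[hsv[...,i].astype(int) for i in range(3)]
t=np.radians(4.4)
print(np.round(proj(f,[[438.4+a*np.cos(t)-b*np.sin(t),-298.5+a*np.sin(t)+b*np.cos(t),8] for a,b in((-45,60),(45,60))]),0))
m=((H<19)&(S>85)).astype(np.uint8)*255
for c in blobs(f,m,(150,60,360,260),2):print(cv2.boundingRect(c))
E
```

```text
move [0.36 0.17 1.97] [-0.1  0.2 -0.1] from [ 434.7 -297.3   -8.3] [-179.9    0.2    4.3] open 0.5
[[187. 131.]
 [335. 131.]]
(189, 133, 145, 108)
(350, 60, 10, 3)
```

Request:
apply_moves:
  targets:
    - [[-0.3,0.35,0.15,0.8,0,0.2,0],[-0.3,0.35,0.15,1.5,0,0.2,0],[-0.3,0.35,0.15,1.9,0,0.2,0],[-0.3,0.35,0.15,2.0,0,0.2,0],[-0.3,0.35,0.15,2.0,0,0.2,0]]

```text
clock: 26.65
eef_pos: [439.9, -298.9, -26.4]
tcp_rot: [-3.14, -0.003, 0.077]
contact_force: [0.5, -0.6, -0.1]
opening: 0.498
```

```bash
python3 - <<'E'
from h import *
go(438.4,-298.7,-30.7,4.4)
E
```

```text
move [-0.15 -0.03  0.43] [-0.1 -0.2  0. ] from [ 439.9 -298.9  -26.4] [-179.9   -0.2    4.4] open 0.5
```

Request:
apply_moves:
  targets:
    - [[-0.3,-0.15,0,0.2,0,-0.2,0],[-0.3,-0.15,0,0.3,0,-0.2,0],[-0.3,-0.15,0,0.4,0,-0.2,0],[-0.3,-0.15,0,0.43,0,-0.2,0],[-0.3,-0.15,0,0.43,0,-0.2,0]]

```text
clock: 27.15
eef_pos: [438.4, -299.0, -30.6]
tcp_rot: [-3.141, 0.001, 0.077]
contact_force: [0.2, 0.9, -0.4]
opening: 0.497
```

Request:
apply_moves:
  targets:
    - [[-0.3,0,0,0.05,0,0,0],[-0.3,0,0,0.08,0,0,0]]

```text
clock: 27.35
eef_pos: [438.4, -299.0, -30.8]
tcp_rot: [-3.14, 0.001, 0.077]
contact_force: [-4.2, 2.3, 14.4]
opening: 0.506
```

Touchdown. Release and return to the look-pose by the stack.

Request:
apply_moves:
  targets:
    - [[0.2,0,0,0,0,0,0],[0.2,0,0,0,0,0,0],[0.2,0,0,-0.5,0,0,0],[0.2,0,0,-4,0,0,0],[0.2,0,0,-9,0,0,0],[0.2,4,-3,-13,0,0,1.4],[0.2,8,-6,-15,0,0,1.4],[0.2,12,-9,-15,0,0,1.4]]

```text
clock: 28.15
eef_pos: [541.6, -210.9, 121.1]
tcp_rot: [3.14, -0.004, 0.051]
contact_force: [1.0, -0.4, -0.1]
opening: 0.599
```

Request:
apply_moves:
  targets:
    - [[0.2,3,0,0,0,0,0],[0.2,3,0,0,0,0,0],[0.2,3,0,0,0,0,0],[0.2,3,0,0,0,0,0]]

```text
clock: 28.55
eef_pos: [570.1, -209.5, 120.7]
tcp_rot: [3.141, -0.002, 0.05]
contact_force: [-0.7, 0.5, -0.8]
opening: 0.596
```

```bash
python3 - <<'E'
from h import *
f=slabs(33)
hsv=cv2.cvtColor(f['pixels'],cv2.COLOR_RGB2HSV);H,S,V=[hsv[...,i].astype(int) for i in range(3)]
m=((H>60)&(H<95)&(S>60)).astype(np.uint8)*255
for p in ([615,-296,17],[438.4,-298.5,17]):
  x,y=proj(f,p)[0].astype(int)
  for c in blobs(f,m,(max(x-50,0),y-70,x+50,y+70),1):print('slab',rect(f,c,17),cv2.boundingRect(c))
go(606,-118,10,3)
E
```

```text
0 [ 604.3 -118.    48.5   88.3    4.3] (271, 38, 53, 100) 4748.0
50 [ 605.1 -117.5   46.9   87.3    4.5] (272, 38, 52, 99) 4239.0
75 [ 611.4 -114.7   33.8   82.7    4.5] (286, 38, 38, 94) 2332.5
100 [ 611.4 -115.    33.8   82.1    4.5] (286, 39, 38, 93) 2303.0
slab [ 613.6 -294.1   43.2   86.7   13.3] (265, 213, 43, 71)
slab [ 439.2 -291.3   46.5   75.6    4.5] (116, 210, 46, 60)
move [ 4.02 -8.98 11.08] [ 0.  -0.1 -0.1] from [ 570.1 -209.7  120.7] [ 1.8e+02 -1.0e-01  2.9e+00] open 0.6
```

```bash
python3 - <<'E'
from h import *
f=grab('wrist')
c=f['pixels'][20:160,240:380,::-1]
cv2.imwrite('pics/w12.png',cv2.convertScaleAbs(cv2.resize(c,(560,560),interpolation=cv2.INTER_CUBIC),alpha=2.5))
E
```

```text
(no output)
```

View pics/w12.png

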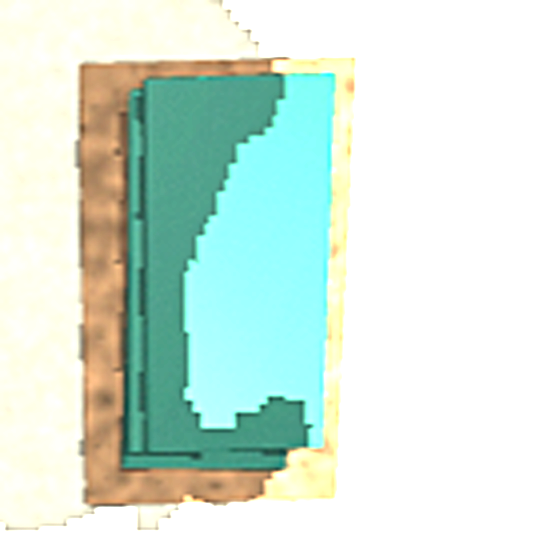

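Crop: slab 3 top face corners (147,80), (335,73), (322,447), (143,450); slab 2 pokes out slightly to the left and bottom.

```bash
python3 - <<'E'
from h import *
f=grab('wrist')
P=onz(f,np.array([(147,80),(335,73),(322,447),(143,450)])/4+[240,20],33);print(P.round(1).tolist(),rect(f,np.array(np.array([(147,80),(335,73),(322,447),(143,450)])/4+[240,20]),33))
Q=onz(f,np.array([(126,92),(124,466),(285,466)])/4+[240,20],24);print('slab2 TL,BL,B',Q.round(1).tolist())
c=P.mean(0);go(c[0],c[1],10,4.5)
E
```

```text
[[583.1, -76.2, 33.0], [625.6, -72.7, 33.0], [632.2, -155.6, 33.0], [588.0, -158.5, 33.0]] [ 606.8 -115.9   44.3   83.2    4.6]
slab2 TL,BL,B [[578.9, -76.8, 24.0], [584.1, -163.4, 24.0], [625.4, -161.4, 24.0]]
move [ 4.11 -9.22 11.1 ] [ 0.1 -0.2 -1.7] from [ 570.4 -209.8  121. ] [180.   -0.2   2.8] open 0.6
```

Request:
apply_moves:
  newtons: 30
  targets:
    - [[0.2,2,-4.5,3,0,0,0],[0.2,4.1,-9.2,6.5,0,0,-1.7],[0.2,4.1,-9.2,9.5,0,0,-1.7],[0.2,4.1,-9.2,11,0,0,-1.7],[0.2,4.1,-9.2,11,0,0,-1.7],[0.2,4.1,-9.2,11,0,0,-1.7]]

```text
clock: 29.3
eef_pos: [607.1, -117.2, 11.8]
tcp_rot: [3.14, -0.003, 0.078]
contact_force: [0.3, -0.6, 0.8]
opening: 0.599
```

```bash
python3 - <<'E'
from h import *
go(607,-115.8,-14.7,4.5)
E
```

```text
move [-0.01 -0.15  2.65] [ 0.1 -0.2 -0. ] from [ 607.1 -117.2   11.8] [179.9  -0.2   4.5] open 0.6
```

Request:
apply_moves:
  targets:
    - [[0.2,0,-0.15,0.8,0,-0.1,0],[0.2,0,-0.15,1.6,0,-0.1,0],[0.2,0,-0.15,2.2,0,-0.1,0],[0.2,0,-0.15,2.3,0,-0.1,0],[0.2,0,-0.15,2.3,0,-0.1,0]]

```text
clock: 29.8
eef_pos: [606.9, -115.8, -11.4]
tcp_rot: [3.14, -0.001, 0.078]
contact_force: [-0.4, 0.6, -0.4]
opening: 0.601
```

```bash
python3 - <<'E'
from h import *
go(607,-115.8,-14.7,4.5)
E
```

```text
move [ 0.01 -0.    0.33] [ 0.1 -0.  -0. ] from [ 606.9 -115.8  -11.4] [179.9  -0.    4.5] open 0.6
```

Request:
apply_moves:
  targets:
    - [[0.2,0,0,0.2,0,0,0],[0.2,0,0,0.32,0,0,0],[0.2,0,0,0.32,0,0,0],[-0.3,0,0,0.32,0,0,0],[-0.3,0,0,0.32,0,0,0],[-0.3,0,0,0.32,0,0,0],[-0.3,0,0,0.32,0,0,0]]

```text
clock: 30.5
eef_pos: [607.1, -115.8, -14.4]
tcp_rot: [3.14, -0.001, 0.078]
contact_force: [-0.9, 1.1, 2.9]
opening: 0.503
```

Request:
apply_moves:
  targets:
    - [[-0.3,0,0,-0.3,0,0,0],[-0.3,0,0,-1,0,0,0],[-0.3,0,0,-3,0,0,0],[-0.3,0,0,-7,0,0,0],[-0.3,0,0,-8,0,0,0],[-0.3,0,0,-8,0,0,0]]

```text
clock: 31.1
eef_pos: [608.6, -116.1, 68.0]
tcp_rot: [3.139, -0.005, 0.078]
contact_force: [0.2, -0.0, -0.5]
opening: 0.501
```

```bash
python3 - <<'E'
from h import *
go(458.5,-126.8,-5,-13.3)
E
```

```text
move [-15.09  -0.12   7.22] [ 0.1 -0.3 17.8] from [ 608.6 -116.1   68. ] [179.9  -0.3   4.5] open 0.5
```

Third slab held. To board C (458.5,-126.8, yaw -13.3).

Request:
apply_moves:
  targets:
    - [[-0.3,-4,0,0,0,0,5],[-0.3,-8,0,0,0,0,10],[-0.3,-12,-0.1,0,0,0,15],[-0.3,-15,-0.1,0,0,0,17.8],[-0.3,-15,-0.1,2,0,0,17.8],[-0.3,-15,-0.1,5,0,0,17.8],[-0.3,-15,-0.1,7,0,0,17.8],[-0.3,-15,-0.1,7,0,0,17.8]]

```text
clock: 31.9
eef_pos: [456.3, -126.1, -5.7]
tcp_rot: [3.141, 0.0, -0.233]
contact_force: [-0.0, 0.4, -0.2]
opening: 0.503
```

```bash
python3 - <<'E'
from h import *
go(458.5,-127,-28,-13.3)
f=grab('wrist'); hsv=cv2.cvtColor(f['pixels'],cv2.COLOR_RGB2HSV);H,S,V=[hsv[...,i].astype(int) for i in range(3)]
t=np.radians(-13.4)
print(np.round(proj(f,[[458.5+a*np.cos(t)-b*np.sin(t),-126.8+a*np.sin(t)+b*np.cos(t),8] for a,b in((-45,60),(45,60))]),0))
m=((H<19)&(S>85)).astype(np.uint8)*255
for c in blobs(f,m,(150,60,360,260),2):print(cv2.boundingRect(c))
E
```

```text
move [0.24 0.04 2.23] [ 0.  0. -0.] from [ 456.3 -126.1   -5.7] [180.    0.  -13.3] open 0.5
[[187. 128.]
 [333. 128.]]
(188, 129, 144, 109)
```

Request:
apply_moves:
  targets:
    - [[-0.3,0.2,0.05,0.8,0,0,0],[-0.3,0.2,0.05,1.6,0,0,0],[-0.3,0.2,0.05,2.1,0,0,0],[-0.3,0.2,0.05,2.2,0,0,0],[-0.3,0.2,0.05,2.2,0,0,0],[-0.3,0.2,0.05,2.2,0,0,0]]

```text
clock: 32.55
eef_pos: [459.4, -127.4, -26.2]
tcp_rot: [3.141, -0.002, -0.233]
contact_force: [-0.3, -0.1, -1.1]
opening: 0.502
```

```bash
python3 - <<'E'
from h import *
go(458.5,-126.8,-30.4,-13.3)
E
```

```text
move [-0.1  -0.03  0.42] [ 0.  -0.1 -0. ] from [ 459.4 -127.4  -26.2] [ 1.80e+02 -1.00e-01 -1.33e+01] open 0.5
```

Request:
apply_moves:
  targets:
    - [[-0.3,-0.1,-0.05,0.2,0,0,0],[-0.3,-0.1,-0.05,0.35,0,0,0],[-0.3,-0.1,-0.05,0.42,0,0,0],[-0.3,-0.1,-0.05,0.45,0,0,0],[-0.3,-0.1,-0.05,0.45,0,0,0]]

```text
clock: 33.05
eef_pos: [458.5, -126.6, -30.5]
tcp_rot: [3.141, -0.002, -0.233]
contact_force: [-1.0, 1.0, 4.3]
opening: 0.504
```

Touchdown. Release and go look at the parked weight.

Request:
apply_moves:
  targets:
    - [[0.2,0,0,0,0,0,0],[0.2,0,0,0,0,0,0],[0.2,0,0,-0.5,0,0,0],[0.2,0,0,-4,0,0,0],[0.2,0,0,-9,0,0,0],[0,1.5,-4,-13,0,0,-5],[0,3,-8.5,-15,0,0,-10],[0,4.5,-12.5,-15,0,0,-13.3]]

```text
clock: 33.85
eef_pos: [532.5, -15.8, 123.3]
tcp_rot: [3.14, -0.007, 0.001]
contact_force: [0.6, -0.5, -0.9]
opening: 0.499
```

Request:
apply_moves:
  targets:
    - [[0,0.5,-1.5,0,0,0,0],[0,0.5,-1.5,0,0,0,0],[0,0.5,-1.5,0,0,0,0]]

```text
clock: 34.15
eef_pos: [536.3, -1.1, 122.9]
tcp_rot: [3.14, -0.005, 0.002]
contact_force: [-0.7, -0.1, 0.3]
opening: 0.499
```

```bash
python3 - <<'E'
from h import *
f=grab('wrist');g=grab('scene')
hsv=cv2.cvtColor(f['pixels'],cv2.COLOR_RGB2HSV);H,S,V=[hsv[...,i].astype(int) for i in range(3)]
x,y=proj(f,[539.7,69.8,50])[0].astype(int);print(x,y)
m=((H<19)&(S>85)).astype(np.uint8)*255
for c in blobs(f,m,(x-40,max(y-60,0),x+40,y+60),1):print('handle',rect(f,c,50),cv2.boundingRect(c))
go(539.7,69.8,40,0)
s=f['pixels'][:,:,::-1]
im=cv2.convertScaleAbs(s,alpha=1.6);c=cv2.convertScaleAbs(cv2.resize(g['pixels'][165:265,115:215,::-1],(288,288),interpolation=cv2.INTER_CUBIC),alpha=2)
o=np.zeros((384,800,3),np.uint8);o[:,:512]=im;o[:288,512:]=c;cv2.imwrite('pics/w13.png',o)
E
```

```text
258 110
handle [539.4  68.1  12.2  47.7   0. ] (252, 85, 14, 55)
move [ 0.31 -7.18  8.26] [ 0.1 -0.3  0. ] from [536.1  -1.9 122.7] [179.9  -0.3   0. ] open 0.5
```

View pics/w13.png

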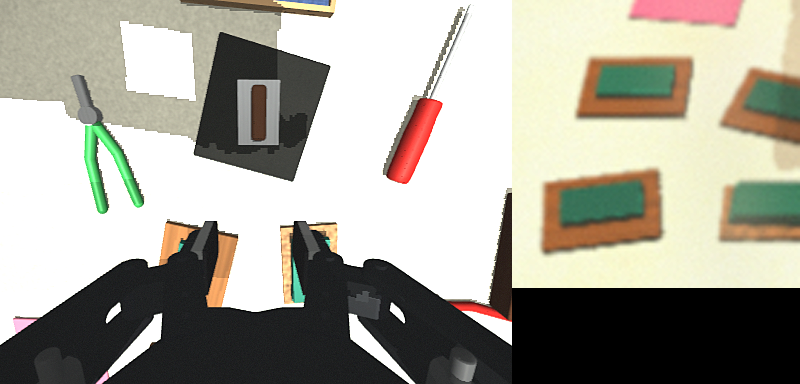

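Weight stands on the pad with handle at (539.4,68.5), yaw 0; scene crop shows slabs lying centred on all three boards. Regrasp the weight.

Request:
apply_moves:
  newtons: 60
  targets:
    - [[0,0.35,-4,2,0,-0.3,0],[0,0.35,-7.1,5,0,-0.3,0],[0,0.35,-7.1,8,0,-0.3,0],[0,0.35,-7.1,10,0,-0.3,0],[0,0.35,-7.1,10.5,0,-0.3,0],[0,0.35,-7.1,10.5,0,-0.3,0]]

```text
clock: 34.85
eef_pos: [539.2, 67.9, 17.0]
tcp_rot: [3.14, 0.002, -0.001]
contact_force: [0.2, -0.5, 0.2]
opening: 0.5
```

```bash
python3 - <<'E'
from h import *
go(539.6,68.5,-0.5,0)
E
```

```text
move [ 0.04 -0.06  1.75] [ 0.1  0.1 -0.1] from [539.2  67.9  17. ] [ 1.799e+02  1.000e-01 -1.000e-01] open 0.5
```

Request:
apply_moves:
  targets:
    - [[0,0,-0.05,0.8,0,0,0],[0,0,-0.05,1.5,0,0,0],[0,0,-0.05,1.7,0,0,0],[-1,0,-0.05,1.75,0,0,0],[-1,0,-0.05,1.75,0,0,0],[-1,0,-0.05,1.75,0,0,0],[-1,0,-0.05,1.75,0,0,0],[-1,0,-0.05,1.75,0,0,0]]

```text
clock: 35.65
eef_pos: [539.7, 68.4, -0.2]
tcp_rot: [3.14, 0.001, -0.001]
contact_force: [0.4, -0.5, 2.2]
opening: 0.14
```

Request:
apply_moves:
  targets:
    - [[-1,0,0,-0.4,0,0,0],[-1,0,0,-1.5,0,0,0],[-1,0,0,-5,0,0,0],[-1,0,0,-9,0,0,0],[-1,0,4,-10,0,0,0],[-1,0,6,-10,0,0,0],[-1,0,6,-10,0,0,0]]

```text
clock: 36.35
eef_pos: [539.6, 6.6, 101.1]
tcp_rot: [3.139, 0.001, -0.003]
contact_force: [-0.8, 0.9, -4.3]
opening: 0.145
```

```bash
python3 - <<'E'
from h import *
go(604,-100,110,3.5)
E
```

```text
move [ 6.48 10.64 -0.87] [ 0.1  0.  -3.7] from [539.6   6.6 101.1] [179.9   0.   -0.2] open 0.15
```

Weight held. Swing past to y≈-200, where the camera sees the remaining stack unobstructed.

Request:
apply_moves:
  targets:
    - [[-1,1.5,4.5,-1,0,0,0],[-1,3,9,-1.5,0,0,0],[-1,4.5,13,-1.5,0,0,-3.5],[-1,6,17,-1.5,0,0,-3.5],[-1,6,20.5,-1.5,0,0,-3.5],[-1,6,20.5,-1.5,0,0,-3.5],[-1,6,20.5,-1.5,0,0,-3.5]]

```text
clock: 37.05
eef_pos: [598.2, -198.3, 116.1]
tcp_rot: [3.14, 0.002, 0.056]
contact_force: [1.0, -0.0, -4.5]
opening: 0.143
```

```bash
python3 - <<'E'
from h import *
f=slabs(24)
s=r.sense();print(s['eef_pos'],s['tcp_rot'])
c=f['pixels'][20:160,200:340,::-1]
cv2.imwrite('pics/w14.png',cv2.convertScaleAbs(cv2.resize(c,(560,560),interpolation=cv2.INTER_CUBIC),alpha=2.5))
print(proj(f,[603.5,-118.7,24]))
E
```

```text
0 [ 603.7 -118.3   43.7   88.2    3.2] (243, 52, 47, 96) 4060.0
50 [ 603.6 -117.8   43.7   87.2    3.2] (243, 52, 47, 95) 4043.5
75 [ 603.3 -109.3   41.9   68.9    3.8] (244, 53, 45, 76) 2795.5
[ 598.26675154 -197.54704771  116.16331095] [3.14041871e+00 1.95327826e-03 5.76288546e-02]
[[265.65327597 102.04503552]]
```

Remaining slab: centre (603.5,-118.3), yaw 3.3°, matches the earlier slab-2 estimate (603.5,-118.7). Weight touchdown expected at TCP z ≈ 19.8.

Request:
apply_moves:
  targets:
    - [[-1,0.6,-4,0,0,0,0],[-1,1.0,-8,2,0,0,0],[-1,1.0,-8,5,0,0,0],[-1,1.0,-8,7.5,0,0,0],[-1,1.0,-8,7.5,0,0,0],[-1,1.0,-8,7.5,0,0,0]]

```text
clock: 37.7
eef_pos: [603.2, -116.1, 41.3]
tcp_rot: [3.141, 0.003, 0.059]
contact_force: [0.3, 0.0, -3.5]
opening: 0.148
```

```bash
python3 - <<'E'
from h import *
go(603.5,-118.3,19.8,3.3)
E
```

```text
move [0.02 0.22 2.15] [0.  0.2 0.1] from [ 603.2 -116.1   41.3] [180.    0.2   3.4] open 0.15
```

Request:
apply_moves:
  targets:
    - [[-1,0,0.2,0.8,0,0.2,0],[-1,0,0.2,1.5,0,0.2,0],[-1,0,0.2,1.8,0,0.2,0],[-1,0,0.2,1.9,0,0.2,0],[-1,0,0.2,1.9,0,0.2,0]]

```text
clock: 38.2
eef_pos: [603.2, -118.2, 22.3]
tcp_rot: [3.141, -0.0, 0.058]
contact_force: [-0.4, 0.5, -3.9]
opening: 0.143
```

```bash
python3 - <<'E'
from h import *
go(603.5,-118.3,19.8,3.3);print(r.sense()['contact_force'])
E
```

```text
move [0.02 0.01 0.25] [ 0. -0.  0.] from [ 603.2 -118.2   22.3] [180.   -0.    3.3] open 0.14
[-0.42369505  0.52116382 -3.86061942]
```

Request:
apply_moves:
  targets:
    - [[-1,0,0,0.15,0,0,0],[-1,0,0,0.25,0,0,0],[-1,0,0,0.28,0,0,0]]

```text
clock: 38.5
eef_pos: [603.6, -118.1, 20.1]
tcp_rot: [3.141, -0.001, 0.058]
contact_force: [-2.2, 2.9, 3.6]
opening: 0.139
```

Touchdown. Release gently and rise clear to a final look-pose.

Request:
apply_moves:
  targets:
    - [[-0.3,0,0,0,0,0,0],[-0.3,0,0,0,0,0,0],[-0.3,0,0,0,0,0,0],[-0.3,0,0,-2,0,0,0],[0,0,0,-6,0,0,0],[0,0,0,-11,0,0,0],[0,-2,3,-16,0,0,0],[0,-5,7,-21,0,0,0]]

```text
clock: 39.3
eef_pos: [570.3, -172.2, 209.3]
tcp_rot: [3.14, -0.003, 0.06]
contact_force: [0.8, 0.3, -0.6]
opening: 0.501
```

Request:
apply_moves:
  targets:
    - [[0,-2,3,-6,0,0,-3],[0,-2,3,-7,0,0,-3],[0,-2,3,-7,0,0,-3],[0,-2,3,-7,0,0,-3]]

```text
clock: 39.7
eef_pos: [552.1, -203.6, 279.7]
tcp_rot: [3.14, -0.004, 0.112]
contact_force: [0.1, -0.3, 0.4]
opening: 0.498
```

```bash
python3 - <<'E'
from h import *
f=grab('wrist');g=grab('side');hsv=cv2.cvtColor(f['pixels'],cv2.COLOR_RGB2HSV);H,S,V=[hsv[...,i].astype(int) for i in range(3)]
m=((H>60)&(H<95)&(S>60)).astype(np.uint8)*255; st=(S<45).astype(np.uint8)*255
for p,n in (([615,-296,17],'B'),([438.4,-298.5,17],'A'),([458.5,-127,17],'C')):
  x,y=proj(f,p)[0].astype(int)
  for c in blobs(f,m,(max(x-45,0),max(y-50,0),x+45,y+50),1):print(n,rect(f,c,17))
x,y=proj(f,[603.5,-118.3,46])[0].astype(int)
for c in blobs(f,m,(x-32,y-45,x+32,y+45),1):print('stack',rect(f,c,24))
w=((H<19)&(S>85)).astype(np.uint8)*255
x,y=proj(f,[603.5,-118.3,70])[0].astype(int)
for c in blobs(f,w,(x-13,y-30,x+13,y+30),1):print('handle',rect(f,c,70))
print(r.sense()['eef_pos'])
im=cv2.convertScaleAbs(f['pixels'][:,:,::-1],alpha=1.6);c=cv2.convertScaleAbs(cv2.resize(g['pixels'][140:310,170:340,::-1],(288,288),interpolation=cv2.INTER_CUBIC),alpha=2)
o=np.zeros((384,800,3),np.uint8);o[:,:512]=im;o[:288,512:]=c;cv2.imwrite('pics/w15.png',o)
E
```

```text
B [ 613.4 -294.6   43.5   85.2   13.2]
A [ 438.6 -296.9   44.2   85.7    4.4]
C [ 458.3 -126.3   43.5   83.3  -13.3]
stack [ 603.8 -140.7   44.    44.4  -88.5]
handle [ 601.2 -117.9   14.4   47.5    3.1]
[ 551.41032277 -202.69635463  277.85263479]
```

View pics/w15.png

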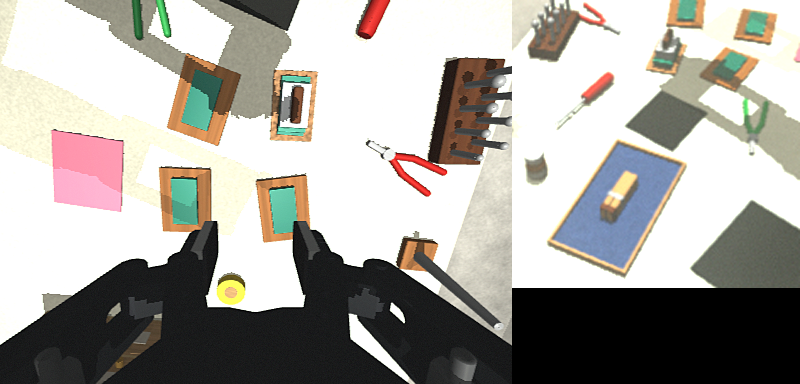

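Last picture: all three slabs lie centred and lengthwise on their boards, the weight stands squarely on the two remaining slabs, and the clamp lies inside the tray. Hand in.

```bash
python3 -c "
from rig import r
print(r.sense()['clock']);print(r.sign_off())"
```

```text
39.8
the job is handed in; nothing more can be done
None
```

The job is handed in at 39.8 s. The weight was parked on the small black pad, and the ring clamp, the only thing lying on the boards, went into the tidy tray. One slab was then laid on each board, and the weight was put back on the two lowest slabs.

**Last checks**
- **Slabs:** they lie within about 2 mm of the board centres and within about 0.2° of their long direction.
- **Weight:** its handle reads about 2 mm off the stack centre, at yaw 3.1° against the stack's 3.2–3.3°.
- **Clamp:** it lies flat inside the tray.
- **Other tools:** those in the last picture look undisturbed. I did not measure them, and the hammer is outside that picture.

**What disagreed or went wrong**
- **Fingertip position:** the fingertips sit 35–42 mm behind the reported TCP, not at it. My first pinch therefore closed above the weight's handle without touching it. I corrected this with the camera views and a touch on an empty board.
- **Touch force:** that touch went further than meant. The fingertips pressed on the board with up to about 60 N, under the 120 N wrist limit. I took the 40 N limit to cover the arm and gripper body only, not the fingers.

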